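# Weigh out the wax for a batch of etching ground

## Task

Weigh out the wax for a batch of etching ground: stand the empty pot in the middle of the scale's platform, then turn the scale's knob until its pointer reads zero. Then use the scoop to bring every wax piece from the tray and tip it into the pot, never touching wax in the tray with the fingers (a piece spilled elsewhere may be picked up by hand), and lay the scoop flat on its green mat again. With the pot still on the scale press the blue key firmly to log the weight, then carry the pot with its wax back to the middle of the cork trivet; leave the knob at zero and everything else on the table where it is.

Things in the scene. Friction and masses are not known exactly. Their poses are not given: they have to be found in the camera images.
- scale: White weighing scale fixed to the table, 270 (x) x 170 (y) x 45 high. Origin at the centre of its underside; its +x points from the dark control panel (robot side) to the steel platform. Panel top 45 above the table.
- platform (a point): Centre of the top face of the scale's square steel platform, 150 x 150, 55 above the table; axes as the scale's.
- dial (a joint): Turn of the scale's zero knob (rad, about the upward vertical, counter-clockwise from above positive, range -1.7 to 1.7). At 0 its red pointer points along the scale's +x, at the long green zero mark. It starts away from zero, stays where it is left and takes about 0.04 N m to turn.
- dial_top (a point): Centre of the top of the zero knob, on its vertical axis, 79 above the table. The knob is a black upright bar 44 long, 12 thick, 28 tall (its foot 51 above the table) on a silver disc of 52 dia; the red pointer line runs from the middle of its top to one end. The point turns with the knob: its x axis is the pointer's direction.
- key_top (a point): Centre of the top of the blue membrane key on the panel, 26 x 34, 49.5 above the table. It gives under 1 mm (5 N on a stiff spring) and registers at 4 N.
- tray: Grey tray of wax fixed to the table, 210 (x) x 120 (y) outside; origin at the centre of its underside, its -x side towards the robot. Floor top 4 above the table; walls 5 thick; the -x end wall is 50 high above the table, both side walls 30, the +x end wall only 12 high. Inside 200 x 110.
- mat: Green mat 200 x 110 x 3 fixed to the table where the scoop is kept; origin at the centre of its underside; its x is the long side.
- scoop: Steel scoop, 140 g, loose, 110 long, 56 wide. Origin on its underside, 65 behind the nose; x points back from the nose (nose at x = -65, back wall outside at x = 45). Flat 2 thick floor, open nose; side walls 26 high (2 thick) from x = -31 back, back wall 30 high. Stable lying flat. At start it lies on the mat, nose towards -x.
- scoop_grip (a point): Centre of the scoop's upright wooden handle blade: 44 (x) x 18 thick (y) x 46 tall, from 54 to 100 above the scoop's underside, this point at x = 23, z = 77 in the scoop's frame. Its flat sides face the scoop's +-y.
- pot: Aluminium melting pot, 250 g, loose, 104 dia outside, 98 inside, 62 high, 4 thick bottom. Origin at the centre of its underside; handle along its -x. At start it stands empty on the cork trivet.
- pot_handle (a point): Grip point of the pot's black stub handle: a level bar along the pot's x, 14 wide, 14 tall, reaching from the wall to 116 from the pot's axis; this point is 88 from the axis and 45 above the pot's underside.
- trivet_top (a point): Centre of the top of the round cork trivet, 130 dia x 5 thick, fixed to the table, where the pot starts and ends; 5 above the table.
- wax1_c (a point): Centre of a honey-coloured wax piece: a slippery (friction about 0.2, slides on a slope of some 15 degrees) lens-edged puck of 26 dia x 16 thick, 11 g, faces 12 dia, edge bevelled (rim 6 thick). At start it lies flat in the tray's half nearer the robot. Absent pieces read None.
- wax2_c (a point): Centre of a honey-coloured wax piece: a slippery (friction about 0.2, slides on a slope of some 15 degrees) lens-edged puck of 26 dia x 16 thick, 11 g, faces 12 dia, edge bevelled (rim 6 thick). At start it lies flat in the tray's half nearer the robot. Absent pieces read None.
- wax3_c (a point): Centre of a honey-coloured wax piece: a slippery (friction about 0.2, slides on a slope of some 15 degrees) lens-edged puck of 26 dia x 16 thick, 11 g, faces 12 dia, edge bevelled (rim 6 thick). At start it lies flat in the tray's half nearer the robot. Absent pieces read None.
- wax4_c (a point): Centre of a honey-coloured wax piece: a slippery (friction about 0.2, slides on a slope of some 15 degrees) lens-edged puck of 26 dia x 16 thick, 11 g, faces 12 dia, edge bevelled (rim 6 thick). At start it lies flat in the tray's half nearer the robot. Absent pieces read None.
- wax5_c (a point): Centre of a honey-coloured wax piece: a slippery (friction about 0.2, slides on a slope of some 15 degrees) lens-edged puck of 26 dia x 16 thick, 11 g, faces 12 dia, edge bevelled (rim 6 thick). At start it lies flat in the tray's half nearer the robot. Absent pieces read None.
- wax6_c (a point): Centre of a honey-coloured wax piece: a slippery (friction about 0.2, slides on a slope of some 15 degrees) lens-edged puck of 26 dia x 16 thick, 11 g, faces 12 dia, edge bevelled (rim 6 thick). At start it lies flat in the tray's half nearer the robot. Absent pieces read None.
- wax7_c (a point): Centre of a honey-coloured wax piece: a slippery (friction about 0.2, slides on a slope of some 15 degrees) lens-edged puck of 26 dia x 16 thick, 11 g, faces 12 dia, edge bevelled (rim 6 thick). At start it lies flat in the tray's half nearer the robot. Absent pieces read None.
- spray: Bystander: clear plastic spray bottle, 60 dia x 170 tall. Origin at its underside.
- ink_tin: Bystander: blue ink tin, 70 dia x 60 tall. Origin at its underside.
- brayer: Bystander: ink roller lying down: black rubber roll 32 dia x 80, wooden handle towards the robot, 175 long in all, 32 high. Origin at its underside.
- lino: Bystander: black carved lino block on wood, 50 x 85 x 24. Origin at its underside.
- cup: Bystander: blue ceramic cup, 74 dia x 80 tall. Origin at its underside.

How it is judged:
By the outcome, as a careful person would: the job done as asked, in the order asked, and still so for the second after the job is handed in, with the robot touching nothing.
Of wax1, wax2, wax3, wax4, wax5, wax6, wax7 only 5 to 7 are there at a start; the rules pass over those that are not, and their reading is None.
At some moment in a run one of pot, scoop may be knocked a few centimetres aside while the robot is not near it.
It also fails if it takes over 210 s, if anything falls off the work surface, if the arm or the gripper's body presses on something with over 40 N, if the wrist force passes 120 N, or if a joint passes its speed limit or range.

## Robot

A 6-joint arm with a two-finger parallel gripper is mounted at the origin on the work surface. World frame = base frame: x ahead of the robot, y to its left, z up, the work surface at z = 0. Lengths are in m, angles in rad, forces in N, time in s.
With the tool pointing down it reaches from about 0.3 to 0.875 m from the base axis. Payload 4.2 kg.
Tool frame: the origin (TCP) lies on the front face of the gripper's body, between the roots of the fingers; the fingertips stand 73 mm ahead of it and the grasp point (between the pads) lies 54 mm ahead of it (bot.tcp_to_tips is the distance from the TCP to the fingertips, in m); z points along the fingers, y is the line along which they close (so a half turn about z gives the same grasp; the last joint's range is limited). The gripper opens to 85 mm and grips with 20 to 120 N. Pads are 22 mm wide; open, the fingers measure 114 mm over their backs; the gripper's body (76 mm by 85 mm) begins 54 mm behind the grasp point. The pads swing forward as they close: fully open they stand 13 mm farther back than shut.
Start: joints at [-1.24, 0.32, 1.565, -0, 1.257, -0.02], TCP at [0.198, -0.54, 0.304] pointing down, gripper open.
Joint ranges: [-3.11, 3.11], [-0.84, 2.01], [0.21, 2.61], [-1.34, 4.49], [0.05, 2.63], [-2.56, 2.56]. Speed limits (rad/s): [2.57, 2.57, 3.14, 3.14, 3.14, 3.14].

## Interface

Orientations are given as a unit quaternion [x, y, z, w].
In Python, from cell import bot gives the robot as it stands. The module is installed in compiled form; this text tells all that it offers.
- The arm moves only by the tool play_rows, never from a script. Its argument "increments" is a list of rows, each an object of numbers: "grip": the opening, from -1 (shut) to 1 (fully open); "tx", "ty", "tz": the shift along the world's x, y, z normalised to -1 to 1, where 1 is 0.4 m; "wx", "wy", "wz": the turn, a rotation vector about the world's x, y, z normalised to -1 to 1, where 1 is 0.5 rad. In form: [{"grip": .., "tx": .., "ty": .., "tz": .., "wx": .., "wy": .., "wz": ..}, ...]. A call has 1 to 12 rows; each row is the pose to reach, as a shift and turn from the pose commanded when the call began; what a row does not reach only later rows make up. A row lasts 1/8 s, in which the tool goes at most 62.5 mm and 10.7 degrees, less where a joint would pass 70% of its speed; a pose out of reach is approached as far as the arm can. A call with a number of a shift or a turn outside -1 to 1 is refused whole. A call with a gripper value outside its range is refused whole. The fingers move at their own pace and stop on an object; "force" is the grip in N (left out, the last holds). Time passes only in rows, so rows that repeat a pose let the fingers close. It gives the time, the measured TCP pose, the force, the opening and the grip force at its end, in the units of the state.
- bot.read_state(): the state, without advancing time (a new reading comes with each control period).
- bot.camera(name): name is "side" or "top" or "wrist"; returns the picture (384x512x3 uint8, blue, green, red); there is no depth.
- bot.camera_model(name): a dict with "intrinsics" (3x3 intrinsics, pixels), "k1" (the pictures are not rectified: a ray, as slopes to the right and down, at radius r is drawn at 1 + k1 r^2 times it, then the intrinsics apply), "world_from_camera" (4x4, takes a point from camera to world coordinates). Camera axes: x right, y down, z forward; pixel columns grow to the right and rows downward; lengths in m; the calibration is good to about 2 mm. A picture is of the moment at which its call begins: read the wrist's pose just before it. camera_model takes no time and is no camera call; for the wrist camera it gives the pose at the moment of the call.
- bot.close_job(): hands the job in; it is judged then, once.
Trained networks look in the newest picture that a camera, given by its name, has taken for a name from the list of things; names that differ only in an ending like _2 or _b are one class to them, and where a whole thing is asked for, a point or a joint stands for the part that bears it (a point fixed in the world has none). Each returns a list of dicts, best first, with "score" (0 to 1); they miss things now and then, are a little off and sometimes report something else, mostly with a low value. They report only what shows in the picture. A call takes as long as a camera call.
- bot.recognise(label, camera): "xyz" ([x, y, z] in m, in world coordinates, good to about 4 mm: the middle of the surface that is visible of it).
- bot.place_of(label, camera): "xyz" ([x, y, z] in m, in world coordinates, good to about 4 mm: a listed point, or the origin of a listed thing).
The state is a dict: "time_s": time; "joints": joint angles; "qvel": joint speeds; "effort": joint torques, N m; "tool_pos": TCP position; "ee_rot": TCP orientation; "wrist_force": force on the tool from outside, world axes, zero at the start; "torque": the same for the moment, N m; "opening": finger opening in m; "finger_force": force on a finger pad.
Only numpy, scipy, OpenCV 4.12 (cv2) and the standard library are available. Lean on these libraries where they do the work, as an engineer would, in place of code of your own. Each camera call takes 0.05 s, during which the arm holds its last target. There are 200 camera calls.

## Working session

There is one attempt and no reset: what is moved stays moved. The work goes in short steps, Python scripts to look and compute and a tool call to move; the robot and the scene stay as the last step left them, time stands still between calls to the robot, and variables do not carry over. Pictures are saved under pics/ and viewed, at most 14 in all, crops included, and the job is handed in when it is done.

Besides the shell and the picture viewer there is one more tool, called after "Call:" in YAML: its name, and indented under it one key for each argument. play_rows: Moves the arm, as the interface text tells. Scaled input: -1 to 1 covers 0.4 m each way for a shift and 0.5 rad each way for a turn. Its arguments: {"type":"object","properties":{"increments":{"type":"array"},"force":{"type":"number"}},"required":["increments"]}

```bash
mkdir -p pics; cat > h.py <<'E'
import numpy as np, cv2
from cell import bot
from scipy.spatial.transform import Rotation as R
def snap(c,name=None):
    im=bot.camera(c)
    if name: cv2.imwrite('pics/'+name+'.png',im)
    return im
def find(label,cam,n=1,f='place_of'):
    r=getattr(bot,f)(label,cam)
    return [(np.round(d['xyz'],4).tolist(),round(d['score'],2)) for d in r[:n]]
def st():
    s=bot.read_state(); print(round(s['time_s'],2),np.round(s['tool_pos'],4),np.round(s['ee_rot'],4),'J',np.round(s['joints'],2),'F',np.round(s['wrist_force'],1),'op',round(s['opening'],4),s['finger_force'])
def proj(p,cam,m=None):
    m=m or bot.camera_model(cam);T=np.linalg.inv(np.array(m['world_from_camera']));q=T[:3,:3]@np.array(p)+T[:3,3]
    x,y=q[0]/q[2],q[1]/q[2];k=1+m['k1']*(x*x+y*y);u=np.array(m['intrinsics'])@[x*k,y*k,1];return u[:2]
def unproj(uv,z,cam,m=None):
    m=m or bot.camera_model(cam);K=np.array(m['intrinsics']);T=np.array(m['world_from_camera'])
    d=(np.array(uv)-K[:2,2])/[K[0,0],K[1,1]];s=d.copy()
    for _ in range(20): s=d/(1+m['k1']*(s@s))
    r=T[:3,:3]@np.array([*s,1]);return T[:3,3]+r*(z-T[2,3])/r[2]
E
python3 - <<'E'
from h import *
st()
a=snap('top','top0')
b=snap('side','side0')
for l in 'scale platform dial_top key_top tray mat scoop scoop_grip pot pot_handle trivet_top spray ink_tin brayer lino cup'.split():
    print(l,find(l,'top'),find(l,'side'))
print(find('wax1_c','top',12))
for c in('top','side'): print(c,np.round(bot.camera_model(c)['world_from_camera'],3).tolist())
E
```

```text
0.0 [ 0.1975 -0.5397  0.3031] [ 9.847e-01  1.745e-01 -1.000e-04 -9.000e-04] J [-1.24  0.32  1.57 -0.    1.26 -0.02] F [-0.7  0.1 -0.1] op 0.0851 0.0
scale [([0.5516, -0.2756, -0.0008], 0.68)] [([0.5517, -0.2795, 0.0028], 0.84)]
platform [([0.6034, -0.2608, 0.0558], 0.81)] [([0.5989, -0.2676, 0.0563], 0.67)]
dial_top [([0.4734, -0.3277, 0.0817], 0.89)] [([0.4717, -0.3326, 0.0775], 0.67)]
key_top [([0.4482, -0.2572, 0.0471], 0.46)] [([0.4445, -0.2555, 0.0513], 0.55)]
tray [([0.5466, 0.2077, -0.0011], 0.92)] [([0.5441, 0.2087, -0.0008], 0.77)]
mat [([0.5291, 0.0236, -0.0019], 0.58)] [([0.5274, 0.0235, 0.0026], 0.63)]
scoop [([0.5446, 0.0246, 0.0014], 0.85)] [([0.5094, 0.3893, 0.0039], 0.73)]
scoop_grip [([0.5696, 0.0218, 0.079], 0.92)] [([0.5678, 0.0262, 0.0842], 0.95)]
pot [([0.5034, 0.3911, 0.0037], 0.81)] [([0.4982, 0.2392, 0.0141], 0.16)]
pot_handle [([0.4249, 0.3974, 0.044], 0.61)] [([0.42, 0.3975, 0.0495], 0.56)]
trivet_top [] [([0.4645, 0.1942, 0.009], 0.34)]
spray [([0.7259, 0.3033, -0.001], 0.64)] [([0.7201, 0.3032, 0.0003], 0.69)]
ink_tin [([0.746, 0.1067, -0.0006], 0.65)] [([0.7442, 0.1068, 0.0013], 0.94)]
brayer [([0.3707, 0.1022, 0.0044], 0.66)] [([0.3701, 0.0973, -0.0016], 0.61)]
lino [([0.3724, -0.0175, 0.0007], 0.69)] [([0.3701, -0.0167, 0.0], 0.62)]
cup [([0.7514, -0.0198, 0.0034], 0.61)] [([0.7562, -0.0276, -0.0008], 0.69)]
[([0.4712, 0.1623, 0.0156], 0.46)]
top [[-0.01, -0.984, 0.178, 0.385], [-1.0, 0.014, 0.018, 0.028], [-0.02, -0.177, -0.984, 1.031], [0.0, 0.0, 0.0, 1.0]]
side [[-0.903, -0.294, 0.314, 0.238], [-0.429, 0.581, -0.692, 0.814], [0.021, -0.759, -0.651, 0.775], [0.0, 0.0, 0.0, 1.0]]
```

View pics/top0.png

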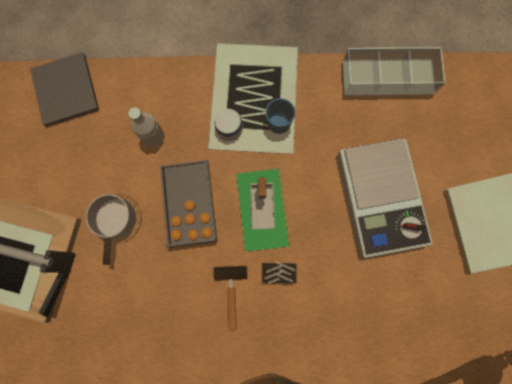

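View pics/side0.png

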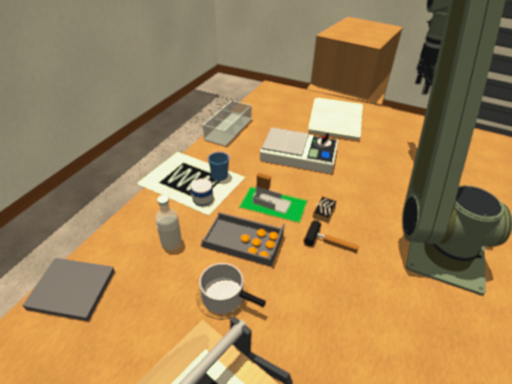

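Top view: 7 wax pieces in the tray near end (≈176–206, 205–235), pot at (110,217) with handle towards the robot, scoop at (262,200) nose down, scale at (385,195), pointer pointing right (-y). The side view agrees. Moving over the scale for a near look.

Call:
play_rows:
  increments:
    - {"tx": 0.72, "ty": 0.6, "tz": 0.2, "grip": 1}
    - {"tx": 0.72, "ty": 0.6, "tz": 0.2, "grip": 1}
    - {"tx": 0.72, "ty": 0.6, "tz": 0.2, "grip": 1}
    - {"tx": 0.72, "ty": 0.6, "tz": 0.2, "grip": 1}
    - {"tx": 0.72, "ty": 0.6, "tz": 0.2, "grip": 1}
    - {"tx": 0.72, "ty": 0.6, "tz": 0.2, "grip": 1}
    - {"tx": 0.72, "ty": 0.6, "tz": 0.2, "grip": 1}
    - {"tx": 0.72, "ty": 0.6, "tz": 0.2, "grip": 1}

```text
validation failed for argument at $.in...
```

```bash
python3 - <<'E'
from h import *
st(); a=snap('wrist','w1')
for l in 'scale platform dial_top key_top'.split(): print(l,find(l,'wrist'))
print(np.round(bot.camera_model('wrist')['world_from_camera'],3).tolist())
im=cv2.imread('pics/top0.png')
c=[im[150:250,150:230],im[180:280,70:150],im[160:260,225:305],im[130:260,335:439]]
m=np.hstack([cv2.resize(x,(400,500),interpolation=cv2.INTER_CUBIC)[:,:] for x in c[:2]])
cv2.imwrite('pics/crop.png',m)
E
```

```text
1.75 [ 0.1976 -0.54    0.3039] [ 0.9847  0.1745 -0.      0.    ] J [-1.24  0.32  1.56 -0.    1.26 -0.02] F [ 0.1 -0.8  0.1] op 0.0852 0.0
scale []
platform []
dial_top []
key_top []
[[0.343, -0.907, -0.245, 0.26], [-0.939, -0.331, -0.09, -0.516], [0.001, 0.261, -0.965, 0.375], [0.0, 0.0, 0.0, 1.0]]
```

View pics/w1.png

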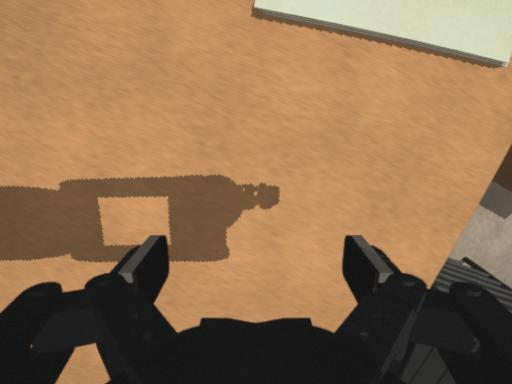

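The wrist view shows only bare table and the fingers at the bottom: the move was refused, presumably because rows need all seven fields.

Call:
play_rows:
  increments:
    - {"tx": 0.72, "ty": 0.6, "tz": 0.2, "wx": 0, "wy": 0, "wz": 0, "grip": 1}
    - {"tx": 0.72, "ty": 0.6, "tz": 0.2, "wx": 0, "wy": 0, "wz": 0, "grip": 1}
    - {"tx": 0.72, "ty": 0.6, "tz": 0.2, "wx": 0, "wy": 0, "wz": 0, "grip": 1}
    - {"tx": 0.72, "ty": 0.6, "tz": 0.2, "wx": 0, "wy": 0, "wz": 0, "grip": 1}
    - {"tx": 0.72, "ty": 0.6, "tz": 0.2, "wx": 0, "wy": 0, "wz": 0, "grip": 1}
    - {"tx": 0.72, "ty": 0.6, "tz": 0.2, "wx": 0, "wy": 0, "wz": 0, "grip": 1}
    - {"tx": 0.72, "ty": 0.6, "tz": 0.2, "wx": 0, "wy": 0, "wz": 0, "grip": 1}
    - {"tx": 0.72, "ty": 0.6, "tz": 0.2, "wx": 0, "wy": 0, "wz": 0, "grip": 1}

```text
time_s: 3.0
tool_pos: [0.4857, -0.2998, 0.3837]
ee_rot: [0.985, 0.175, -0.0, 0.0]
wrist_force: [-1.2, -0.0, -0.4]
opening: 0.0854
finger_force: 0.0
```

```bash
python3 - <<'E'
from h import *
st(); a=snap('wrist','w1')
for l in 'scale platform dial_top key_top'.split(): print(l,find(l,'wrist'))
E
```

```text
3.0 [ 0.4857 -0.2998  0.3837] [ 9.845e-01  1.751e-01 -4.000e-04  1.000e-04] J [-0.57  0.28  1.43 -0.    1.44  0.65] F [-1.2 -0.  -0.4] op 0.0854 0.0
scale [([0.5549, -0.2759, -0.0003], 0.93)]
platform []
dial_top [([0.4728, -0.3313, 0.0813], 0.66)]
key_top [([0.4472, -0.2548, 0.0483], 0.74)]
```

View pics/w1.png

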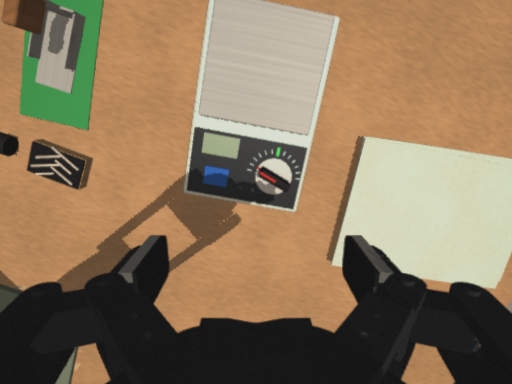

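Wrist view: platform top-right corner (337,17), platform lower edge (199,117)–(308,134), scale lower corners (187,190), (295,210), knob at (273,177) with red pointer near (266,173). I'll measure the pointer from its colour, and the platform from its corners.

```bash
python3 - <<'E'
from h import *
m=bot.camera_model('wrist'); im=cv2.imread('pics/w1.png').astype(int)
for n,uv,z in [('pl_bl',(199,117),.055),('pl_br',(308,134),.055),('pl_tr',(338,17),.055),('sc_bl',(187,191),.045),('sc_br',(295,211),.045)]: print(n,np.round(unproj(uv,z,'wrist',m)[:2],4))
red=(im[...,2]>110)&(im[...,1]<70)&(im[...,0]<70); red[:, :]&=True
ys,xs=np.nonzero(red[140:215,230:310]); P=np.c_[xs+230,ys+140]; print(len(P),P.mean(0),P.min(0),P.max(0))
W=np.array([unproj(p,.079,'wrist',m)[:2] for p in P]); c=W.mean(0);print(c); 
d=np.linalg.svd(W-c)[2][0];print('dir',d,np.degrees(np.arctan2(d[1],d[0])), (W@d).min(),(W@d).max())
g=im[135:222,225:320].astype(np.uint8); 
top=cv2.imread('pics/top0.png')
a=cv2.resize(g,(400,366),interpolation=cv2.INTER_CUBIC); b=cv2.resize(top[150:250,150:230],(293,366),interpolation=cv2.INTER_CUBIC)
cv2.imwrite('pics/c1.png',np.hstack([a,b]))
E
```

```text
pl_bl [ 0.5154 -0.2091]
pl_br [ 0.5442 -0.3537]
pl_tr [ 0.6905 -0.3342]
sc_bl [ 0.4089 -0.2219]
sc_br [ 0.4339 -0.3806]
63 [266.98412698 176.44444444] [257 167] [275 182]
[ 0.47513318 -0.31957214]
dir [0.24789355 0.96878728] 75.64710145885866 -0.20478827911024453 -0.17390458584533267
```

View pics/c1.png

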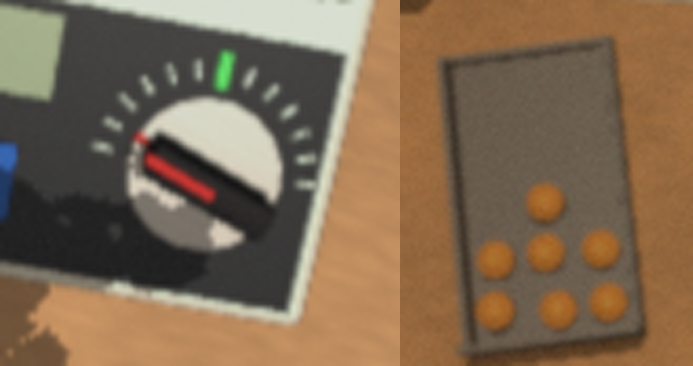

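Crop: pointer's red end is up-left of the green mark (world heading ≈75°, dial ≈ +1.15 rad); the tray holds 3+3+1 wax pieces. Moving to the pot.

Call:
play_rows:
  increments:
    - {"tx": -0.1, "ty": 1, "tz": -0.1, "wx": 0, "wy": 0, "wz": -0.86, "grip": 1}
    - {"tx": -0.1, "ty": 1, "tz": -0.1, "wx": 0, "wy": 0, "wz": -0.86, "grip": 1}
    - {"tx": -0.1, "ty": 1, "tz": -0.1, "wx": 0, "wy": 0, "wz": -0.86, "grip": 1}
    - {"tx": -0.1, "ty": 1, "tz": -0.1, "wx": 0, "wy": 0, "wz": -0.86, "grip": 1}
    - {"tx": -0.1, "ty": 1, "tz": -0.1, "wx": 0, "wy": 0, "wz": -0.86, "grip": 1}
    - {"tx": -0.1, "ty": 1, "tz": -0.1, "wx": 0, "wy": 0, "wz": -0.86, "grip": 1}
    - {"tx": -0.1, "ty": 1, "tz": -0.1, "wx": 0, "wy": 0, "wz": -0.86, "grip": 1}

```text
time_s: 4.12
tool_pos: [0.4447, 0.1016, 0.3437]
ee_rot: [0.999, -0.039, -0.0, -0.0]
wrist_force: [1.7, -0.2, -0.2]
opening: 0.0854
finger_force: 0.0
```

Call:
play_rows:
  increments:
    - {"tx": -0.1, "ty": 0.74, "tz": -0.15, "wx": 0, "wy": 0, "wz": 0, "grip": 1}
    - {"tx": -0.1, "ty": 0.74, "tz": -0.15, "wx": 0, "wy": 0, "wz": 0, "grip": 1}
    - {"tx": -0.1, "ty": 0.74, "tz": -0.15, "wx": 0, "wy": 0, "wz": 0, "grip": 1}
    - {"tx": -0.1, "ty": 0.74, "tz": -0.15, "wx": 0, "wy": 0, "wz": 0, "grip": 1}
    - {"tx": -0.1, "ty": 0.74, "tz": -0.15, "wx": 0, "wy": 0, "wz": 0, "grip": 1}
    - {"tx": -0.1, "ty": 0.74, "tz": -0.15, "wx": 0, "wy": 0, "wz": 0, "grip": 1}
    - {"tx": -0.1, "ty": 0.74, "tz": -0.15, "wx": 0, "wy": 0, "wz": 0, "grip": 1}
    - {"tx": -0.1, "ty": 0.74, "tz": -0.15, "wx": 0, "wy": 0, "wz": 0, "grip": 1}

```text
time_s: 5.12
tool_pos: [0.4062, 0.3946, 0.2844]
ee_rot: [0.999, -0.041, 0.0, -0.0]
wrist_force: [0.1, -0.4, 0.3]
opening: 0.0855
finger_force: 0.0
```

```bash
python3 - <<'E'
from h import *
st(); a=snap('wrist','w2')
for l in 'pot pot_handle trivet_top tray'.split(): print(l,find(l,'wrist'))
for z in (.05,): print([(uv,np.round(unproj(uv,z,'wrist'),3)) for uv in [(256,150),(256,50)]])
E
```

```text
5.12 [0.4062 0.3946 0.2844] [ 9.992e-01 -4.060e-02  3.000e-04 -0.000e+00] J [ 0.75  0.32  1.62 -0.    1.21  2.4 ] F [ 0.1 -0.4  0.3] op 0.0855 0.0
pot [([0.5088, 0.391, 0.0064], 0.8)]
pot_handle [([0.4235, 0.3962, 0.0515], 0.98)]
trivet_top []
tray [([0.5458, 0.2108, -0.0017], 0.83)]
[((256, 150), array([0.434, 0.394, 0.05 ])), ((256, 50), array([0.53 , 0.386, 0.05 ]))]
```

View pics/w2.png

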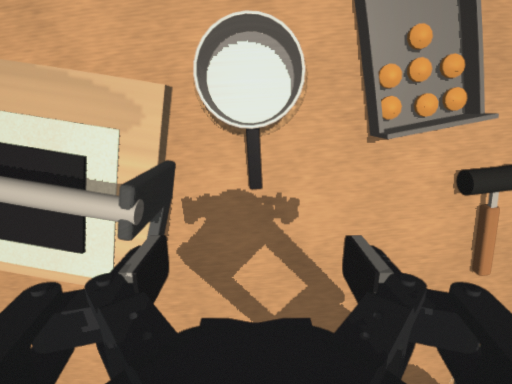

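Pot rim centred at (249,71), handle from (253,128) to (256,187). Working out the grasp.

```bash
python3 - <<'E'
from h import *
m=bot.camera_model('wrist')
c=np.mean([unproj(u,.067,'wrist',m) for u in [(194,72),(305,68),(250,13),(250,130)]],0); a=unproj((253,135),.057,'wrist',m);b=unproj((256,187),.057,'wrist',m)
print(c,a,b); d=c-b; print(np.linalg.norm(d[:2]),np.degrees(np.arctan2(d[1],d[0]))); d=d[:2]/np.linalg.norm(d[:2]);print(c[:2]-.088*d)
for u in [(194,72),(305,68),(250,13),(250,130)]: print(unproj(u,.067,'wrist',m))
# tray inner corners
for u,z in [((372,127),.05),((497,115),.05)]: print('tray',unproj(u,z,'wrist',m))
print(find('wax1_c','wrist',9))
E
```

```text
[0.50879986 0.39357841 0.067     ] [0.45004274 0.39544584 0.057     ] [0.39611085 0.39675706 0.057     ]
0.11273382897985018 -1.6157282895367377
[0.42083485 0.39605966]
[0.51294945 0.44502709 0.067     ]
[0.50807641 0.34239361 0.067     ]
[0.55839999 0.38909138 0.067     ]
[0.45577358 0.39780156 0.067     ]
tray [0.44823494 0.2728549  0.05      ]
tray [0.45176397 0.13883867 0.05      ]
[([0.4687, 0.1629, 0.0133], 0.76)]
```

Call:
play_rows:
  increments:
    - {"tx": 0.037, "ty": 0.004, "tz": -0.25, "wx": 0, "wy": 0, "wz": 0.06, "grip": 0.2}
    - {"tx": 0.037, "ty": 0.004, "tz": -0.25, "wx": 0, "wy": 0, "wz": 0.06, "grip": 0.2}
    - {"tx": 0.037, "ty": 0.004, "tz": -0.45, "wx": 0, "wy": 0, "wz": 0.06, "grip": 0.2}
    - {"tx": 0.037, "ty": 0.004, "tz": -0.45, "wx": 0, "wy": 0, "wz": 0.06, "grip": 0.2}
    - {"tx": 0.037, "ty": 0.004, "tz": -0.45, "wx": 0, "wy": 0, "wz": 0.06, "grip": -1}
    - {"tx": 0.037, "ty": 0.004, "tz": -0.45, "wx": 0, "wy": 0, "wz": 0.06, "grip": -1}
    - {"tx": 0.037, "ty": 0.004, "tz": -0.45, "wx": 0, "wy": 0, "wz": 0.06, "grip": -1}
    - {"tx": 0.037, "ty": 0.004, "tz": -0.45, "wx": 0, "wy": 0, "wz": 0.06, "grip": -1}
    - {"tx": 0.037, "ty": 0.004, "tz": -0.45, "wx": 0, "wy": 0, "wz": 0.06, "grip": -1}
  force: 80

```text
time_s: 6.55
tool_pos: [0.4208, 0.398, 0.1052]
ee_rot: [1.0, -0.025, 0.001, -0.001]
wrist_force: [-0.3, -0.8, 6.4]
opening: 0.0123
finger_force: 78.7
```

```bash
python3 - <<'E'
from h import *
st()
E
```

```text
6.55 [0.4208 0.398  0.1052] [ 9.997e-01 -2.460e-02  9.000e-04 -8.000e-04] J [ 0.74  0.52  1.81 -0.    0.81  2.36] F [-0.3 -0.8  6.4] op 0.0123 78.7112045288086
```

Call:
play_rows:
  increments:
    - {"tx": 0, "ty": 0, "tz": 0.15, "wx": 0, "wy": 0, "wz": 0, "grip": -1}
    - {"tx": 0, "ty": 0, "tz": 0.3, "wx": 0, "wy": 0, "wz": 0, "grip": -1}
    - {"tx": 0, "ty": 0, "tz": 0.45, "wx": 0, "wy": 0, "wz": 0, "grip": -1}
    - {"tx": 0.05, "ty": -0.1, "tz": 0.45, "wx": 0, "wy": 0, "wz": -0.15, "grip": -1}
    - {"tx": 0.1, "ty": -0.22, "tz": 0.45, "wx": 0, "wy": 0, "wz": -0.3, "grip": -1}
    - {"tx": 0.14, "ty": -0.35, "tz": 0.45, "wx": 0, "wy": 0, "wz": -0.5, "grip": -1}
    - {"tx": 0.17, "ty": -0.48, "tz": 0.45, "wx": 0, "wy": 0, "wz": -0.7, "grip": -1}
    - {"tx": 0.2, "ty": -0.6, "tz": 0.45, "wx": 0, "wy": 0, "wz": -0.85, "grip": -1}
    - {"tx": 0.2, "ty": -0.7, "tz": 0.45, "wx": 0, "wy": 0, "wz": -1, "grip": -1}
    - {"tx": 0.2, "ty": -0.8, "tz": 0.45, "wx": 0, "wy": 0, "wz": -1, "grip": -1}

```text
time_s: 7.8
tool_pos: [0.4998, 0.0762, 0.2833]
ee_rot: [0.962, -0.272, -0.001, 0.0]
wrist_force: [-0.4, -0.6, -1.5]
opening: 0.0123
finger_force: 78.7
```

Call:
play_rows:
  increments:
    - {"tx": 0.05, "ty": -0.1, "tz": 0, "wx": 0, "wy": 0, "wz": -0.15, "grip": -1}
    - {"tx": 0.1, "ty": -0.22, "tz": 0, "wx": 0, "wy": 0, "wz": -0.3, "grip": -1}
    - {"tx": 0.14, "ty": -0.35, "tz": 0, "wx": 0, "wy": 0, "wz": -0.5, "grip": -1}
    - {"tx": 0.148, "ty": -0.48, "tz": 0, "wx": 0, "wy": 0, "wz": -0.7, "grip": -1}
    - {"tx": 0.148, "ty": -0.6, "tz": 0, "wx": 0, "wy": 0, "wz": -0.9, "grip": -1}
    - {"tx": 0.148, "ty": -0.678, "tz": 0, "wx": 0, "wy": 0, "wz": -1, "grip": -1}
    - {"tx": 0.148, "ty": -0.678, "tz": -0.1, "wx": 0, "wy": 0, "wz": -1, "grip": -1}
    - {"tx": 0.148, "ty": -0.678, "tz": -0.2, "wx": 0, "wy": 0, "wz": -1, "grip": -1}
    - {"tx": 0.148, "ty": -0.678, "tz": -0.25, "wx": 0, "wy": 0, "wz": -1, "grip": -1}
    - {"tx": 0.148, "ty": -0.678, "tz": -0.25, "wx": 0, "wy": 0, "wz": -1, "grip": -1}

```text
time_s: 9.05
tool_pos: [0.5583, -0.193, 0.1817]
ee_rot: [0.865, -0.501, -0.003, 0.0]
wrist_force: [0.0, -0.0, -0.6]
opening: 0.0129
finger_force: 78.6
```

```bash
python3 - <<'E'
from h import *
st(); snap('top','t2'); print(find('pot','top'),find('pot_handle','top'),find('platform','top'),find('scale','top'))
snap('side'); print(find('pot','side'),find('pot_handle','side'),find('scale','side'))
E
```

```text
9.05 [ 0.5583 -0.193   0.1817] [ 8.655e-01 -5.009e-01 -2.900e-03  4.000e-04] J [-0.35  0.45  1.7   0.    1.    2.27] F [ 0.  -0.  -0.6] op 0.0129 78.5974395275116
[([0.5969, -0.2732, 0.08], 0.55)] [([0.5609, -0.1924, 0.1198], 0.6)] [] [([0.5945, -0.2707, 0.0805], 0.67)]
[([0.4714, 0.1579, 0.0139], 0.49)] [([0.5572, -0.1923, 0.1297], 0.66)] [([0.5494, -0.2802, -0.0013], 0.75)]
```

Call:
play_rows:
  increments:
    - {"tx": 0.004, "ty": 0, "tz": -0.04, "wx": 0, "wy": 0, "wz": 0, "grip": -1}
    - {"tx": 0.004, "ty": 0, "tz": -0.066, "wx": 0, "wy": 0, "wz": 0, "grip": -1}
    - {"tx": 0.004, "ty": 0, "tz": -0.067, "wx": 0, "wy": 0, "wz": 0, "grip": -1}
    - {"tx": 0.004, "ty": 0, "tz": -0.067, "wx": 0, "wy": 0, "wz": 0, "grip": -0.2}
    - {"tx": 0.004, "ty": 0, "tz": -0.067, "wx": 0, "wy": 0, "wz": 0, "grip": -0.2}
    - {"tx": 0.004, "ty": 0, "tz": -0.067, "wx": 0, "wy": 0, "wz": 0, "grip": -0.2}
    - {"tx": 0.004, "ty": 0, "tz": 0.1, "wx": 0, "wy": 0, "wz": 0, "grip": -0.2}
    - {"tx": -0.1, "ty": 0, "tz": 0.25, "wx": 0, "wy": 0, "wz": 0, "grip": -0.2}
    - {"tx": -0.35, "ty": -0.1, "tz": 0.4, "wx": 0, "wy": 0, "wz": 0.3, "grip": -0.2}
    - {"tx": -0.45, "ty": -0.2, "tz": 0.4, "wx": 0, "wy": 0, "wz": 0.6, "grip": -0.2}
    - {"tx": -0.45, "ty": -0.3, "tz": 0.4, "wx": 0, "wy": 0, "wz": 1, "grip": -0.2}
    - {"tx": -0.45, "ty": -0.3, "tz": 0.4, "wx": 0, "wy": 0, "wz": 1, "grip": -0.2}

```text
time_s: 11.0
tool_pos: [0.378, -0.315, 0.3454]
ee_rot: [0.963, -0.271, 0.001, 0.001]
wrist_force: [-0.0, -0.0, 0.1]
opening: 0.0345
finger_force: 0.0
```

```bash
python3 - <<'E'
from h import *
st(); a=snap('wrist','w3')
for l in 'scale dial_top key_top pot pot_handle'.split(): print(l,find(l,'wrist'))
E
```

```text
11.0 [ 0.378  -0.315   0.3454] [ 9.626e-01 -2.710e-01  1.100e-03  8.000e-04] J [-0.72  0.16  1.67 -0.    1.3   1.4 ] F [-0.  -0.   0.1] op 0.0345 0.0
scale [([0.5526, -0.2758, -0.0017], 0.91)]
dial_top [([0.4758, -0.3299, 0.0786], 0.94)]
key_top [([0.4474, -0.2534, 0.0493], 0.65)]
pot [([0.603, -0.2703, 0.0559], 0.59)]
pot_handle [([0.5648, -0.1889, 0.1023], 0.66)]
```

View pics/w3.png

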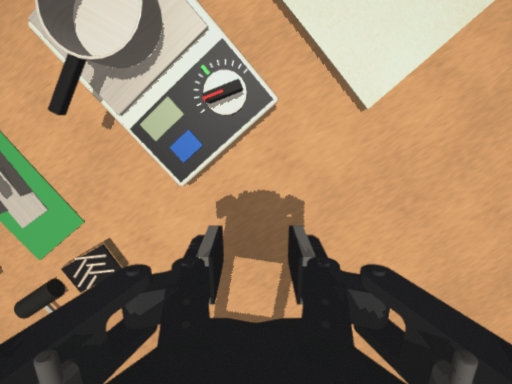

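Pot stands on the platform; knob at (222,93) with red end left at (204,98), panel near edge (183,184)–(275,99).

```bash
python3 - <<'E'
from h import *
m=bot.camera_model('wrist'); im=cv2.imread('pics/w3.png').astype(int)
U=lambda uv,z: unproj(uv,z,'wrist',m)[:2]
a=U((183,184),.045);b=U((275,99),.045);d=a-b;print(a,b,'yaw',np.degrees(np.arctan2(d[1],d[0]))-90)
c=(a+b)/2
for y in (8,9,10): 
    e=np.array([np.cos(np.radians(y)),np.sin(np.radians(y))]);print(c+.135*e)
g=(im[...,1]>180)&(im[...,2]<120)&(im[...,0]<120);ys,xs=np.nonzero(g[50:130,180:280]);gm=U((xs.mean()+180,ys.mean()+50),.046);print('green',gm,len(xs))
bar=(im.max(2)<60);sub=bar[70:118,198:248].astype(np.uint8)
red=(im[...,2]>110)&(im[...,1]<70)&(im[...,0]<70);ys,xs=np.nonzero(red[60:130,180:260]);W=np.array([U((x+180,y+60),.079) for x,y in zip(xs,ys)]);w=W.mean(0);dd=np.linalg.svd(W-w)[2][0];t=(W-w)@dd
print('red',w,np.degrees(np.arctan2(dd[1],dd[0])),w+dd*t.min(),w+dd*t.max(),len(W))
cv2.imwrite('pics/c2.png',cv2.resize(im[55:135,180:280].astype(np.uint8),(750,600),interpolation=cv2.INTER_CUBIC))
E
```

```text
[ 0.40855896 -0.21824785] [ 0.43729321 -0.37405548] yaw 10.449159085285103
[ 0.55661227 -0.2773633 ]
[ 0.55626401 -0.27503301]
[ 0.55587513 -0.27270916]
green [ 0.50966418 -0.32059291] 20
red [ 0.47756824 -0.31539635] 80.0020691328386 [ 0.47541765 -0.32759548] [ 0.47953868 -0.30421903] 56
```

View pics/c2.png

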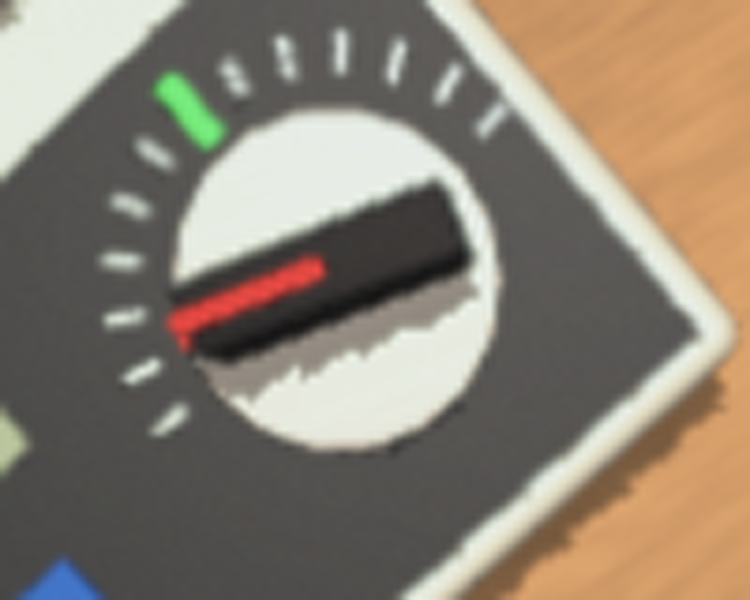

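The knob bar is clear: red pointer end at crop (175,330), inner end (322,268) i.e. heading ≈79°, axis ≈ (0.475,-0.328). Green mark at (190,110). Aligning the fingers.

Call:
play_rows:
  increments:
    - {"tx": 0.24, "ty": -0.034, "tz": -0.24, "wx": 0, "wy": 0, "wz": 1, "grip": -0.2}
    - {"tx": 0.24, "ty": -0.034, "tz": -0.24, "wx": 0, "wy": 0, "wz": 1, "grip": -0.2}
    - {"tx": 0.24, "ty": -0.034, "tz": -0.24, "wx": 0, "wy": 0, "wz": 1, "grip": -0.2}

```text
time_s: 11.68
tool_pos: [0.4774, -0.3252, 0.2435]
ee_rot: [1.0, -0.021, -0.003, -0.002]
wrist_force: [-0.1, -0.0, -0.3]
opening: 0.0337
finger_force: 0.0
```

Call:
play_rows:
  increments:
    - {"tx": 0, "ty": 0, "tz": 0, "wx": 0, "wy": 0, "wz": 1, "grip": -0.2}
    - {"tx": 0, "ty": 0, "tz": 0, "wx": 0, "wy": 0, "wz": 1, "grip": -0.2}
    - {"tx": 0, "ty": 0, "tz": 0, "wx": 0, "wy": 0, "wz": 1, "grip": -0.2}

```text
time_s: 12.05
tool_pos: [0.4764, -0.3258, 0.2472]
ee_rot: [0.974, 0.227, -0.0, -0.001]
wrist_force: [-0.1, -0.2, 0.0]
opening: 0.0344
finger_force: 0.0
```

Call:
play_rows:
  increments:
    - {"tx": 0, "ty": 0, "tz": 0, "wx": 0, "wy": 0, "wz": 1, "grip": -0.2}
    - {"tx": 0, "ty": 0, "tz": 0, "wx": 0, "wy": 0, "wz": 1, "grip": -0.2}
    - {"tx": 0, "ty": 0, "tz": 0, "wx": 0, "wy": 0, "wz": 1, "grip": -0.2}

```text
time_s: 12.42
tool_pos: [0.4764, -0.3258, 0.2474]
ee_rot: [0.888, 0.461, -0.0, -0.001]
wrist_force: [-0.6, 0.4, 0.2]
opening: 0.0344
finger_force: 0.0
```

Call:
play_rows:
  increments:
    - {"tx": 0, "ty": 0, "tz": 0, "wx": 0, "wy": 0, "wz": 0.85, "grip": -0.2}
    - {"tx": 0, "ty": 0, "tz": 0, "wx": 0, "wy": 0, "wz": 0.85, "grip": -0.2}
    - {"tx": 0, "ty": 0, "tz": 0, "wx": 0, "wy": 0, "wz": 0.85, "grip": -0.2}
    - {"tx": 0, "ty": 0, "tz": 0, "wx": 0, "wy": 0, "wz": 0.85, "grip": -0.2}

```text
time_s: 12.92
tool_pos: [0.4762, -0.326, 0.2475]
ee_rot: [0.772, 0.635, 0.0, -0.0]
wrist_force: [0.4, -0.1, 0.8]
opening: 0.0347
finger_force: 0.0
```

```bash
python3 - <<'E'
from h import *
st(); a=snap('wrist','w4');print(find('dial_top','wrist'))
E
```

```text
12.93 [ 0.4762 -0.326   0.2475] [ 7.723e-01  6.353e-01  0.000e+00 -4.000e-04] J [-0.62  0.36  1.65  0.    1.13 -0.43] F [ 0.4 -0.1  0.8] op 0.0347 0.0
[([0.4723, -0.3326, 0.0794], 0.89)]
```

Call:
play_rows:
  increments:
    - {"tx": -0.005, "ty": -0.006, "tz": -0.15, "wx": 0, "wy": 0, "wz": 0, "grip": -0.2}
    - {"tx": -0.005, "ty": -0.006, "tz": -0.25, "wx": 0, "wy": 0, "wz": 0, "grip": -0.2}
    - {"tx": -0.005, "ty": -0.006, "tz": -0.298, "wx": 0, "wy": 0, "wz": 0, "grip": -0.2}
    - {"tx": -0.005, "ty": -0.006, "tz": -0.298, "wx": 0, "wy": 0, "wz": 0, "grip": -0.2}
    - {"tx": -0.005, "ty": -0.006, "tz": -0.298, "wx": 0, "wy": 0, "wz": 0, "grip": -1}
    - {"tx": -0.005, "ty": -0.006, "tz": -0.298, "wx": 0, "wy": 0, "wz": 0, "grip": -1}
    - {"tx": -0.005, "ty": -0.006, "tz": -0.298, "wx": 0, "wy": 0, "wz": 0, "grip": -1}
    - {"tx": -0.005, "ty": -0.006, "tz": -0.298, "wx": 0, "wy": 0, "wz": 0, "grip": -1}
  force: 40

```text
time_s: 14.02
tool_pos: [0.4738, -0.3298, 0.13]
ee_rot: [0.773, 0.635, 0.0, 0.001]
wrist_force: [-2.6, 1.1, 6.2]
opening: 0.0114
finger_force: 40.9
```

```bash
python3 - <<'E'
from h import *
st(); s=bot.read_state();print(s['torque'])
E
```

```text
14.03 [ 0.4738 -0.3298  0.13  ] [7.726e-01 6.349e-01 2.000e-04 8.000e-04] J [-0.63  0.48  1.79  0.    0.87 -0.43] F [-2.6  1.1  6.2] op 0.0114 40.869110226631165
[ 0.15360377  0.32187324 -0.02581266]
```

Call:
play_rows:
  increments:
    - {"tx": 0, "ty": 0, "tz": 0, "wx": 0, "wy": 0, "wz": -0.25, "grip": -1}
    - {"tx": 0, "ty": 0, "tz": 0, "wx": 0, "wy": 0, "wz": -0.5, "grip": -1}
    - {"tx": 0, "ty": 0, "tz": 0, "wx": 0, "wy": 0, "wz": -0.75, "grip": -1}
    - {"tx": 0, "ty": 0, "tz": 0, "wx": 0, "wy": 0, "wz": -1, "grip": -1}

```text
time_s: 14.52
tool_pos: [0.4742, -0.33, 0.13]
ee_rot: [0.906, 0.422, 0.001, 0.001]
wrist_force: [-0.8, -0.5, 4.7]
opening: 0.0111
finger_force: 40.7
```

Call:
play_rows:
  increments:
    - {"tx": 0, "ty": 0, "tz": 0, "wx": 0, "wy": 0, "wz": -0.25, "grip": -1}
    - {"tx": 0, "ty": 0, "tz": 0, "wx": 0, "wy": 0, "wz": -0.5, "grip": -1}
    - {"tx": 0, "ty": 0, "tz": 0, "wx": 0, "wy": 0, "wz": -0.75, "grip": -1}
    - {"tx": 0, "ty": 0, "tz": 0, "wx": 0, "wy": 0, "wz": -1, "grip": -1}

```text
time_s: 15.02
tool_pos: [0.4744, -0.3303, 0.13]
ee_rot: [0.983, 0.185, 0.001, 0.001]
wrist_force: [-1.7, -1.5, 5.3]
opening: 0.0111
finger_force: 40.6
```

Call:
play_rows:
  increments:
    - {"tx": 0, "ty": 0, "tz": 0, "wx": 0, "wy": 0, "wz": -0.2, "grip": -1}
    - {"tx": 0, "ty": 0, "tz": 0, "wx": 0, "wy": 0, "wz": -0.39, "grip": -1}
    - {"tx": 0, "ty": 0, "tz": 0, "wx": 0, "wy": 0, "wz": -0.39, "grip": -1}
    - {"tx": 0, "ty": 0, "tz": 0, "wx": 0, "wy": 0, "wz": -0.39, "grip": -0.3}
    - {"tx": 0, "ty": 0, "tz": 0, "wx": 0, "wy": 0, "wz": -0.39, "grip": -0.3}
    - {"tx": 0, "ty": 0, "tz": 0, "wx": 0, "wy": 0, "wz": -0.39, "grip": -0.3}
    - {"tx": 0, "ty": 0, "tz": 0.1, "wx": 0, "wy": 0, "wz": -0.39, "grip": -0.3}
    - {"tx": -0.1, "ty": 0, "tz": 0.25, "wx": 0, "wy": 0, "wz": -0.39, "grip": -0.3}
    - {"tx": -0.15, "ty": 0, "tz": 0.25, "wx": 0, "wy": 0, "wz": -0.39, "grip": -0.3}
    - {"tx": -0.15, "ty": 0, "tz": 0.25, "wx": 0, "wy": 0, "wz": -0.39, "grip": -0.3}

```text
time_s: 16.27
tool_pos: [0.4121, -0.3293, 0.2291]
ee_rot: [0.996, 0.09, 0.0, 0.0]
wrist_force: [0.4, -0.3, 0.0]
opening: 0.0296
finger_force: 0.0
```

```bash
python3 - <<'E'
from h import *
st(); im=snap('wrist','w5');print([(l,find(l,'wrist')) for l in('dial_top','key_top','scale','pot')])
u=proj([.474,-.329,.06],'wrist');print(u)
x,y=int(u[0]),int(u[1]);x0=max(x-130,0);y0=max(y-90,0);c=im[y0:y0+180,x0:x0+240];print(x0,y0,c.shape)
cv2.imwrite('pics/c3.png',cv2.resize(c,None,fx=3.3,fy=3.3,interpolation=cv2.INTER_CUBIC))
E
```

```text
16.27 [ 0.4121 -0.3293  0.2291] [9.96e-01 8.96e-02 1.00e-04 1.00e-04] J [-0.7   0.31  1.79  0.    1.05  0.7 ] F [ 0.4 -0.3  0. ] op 0.0296 0.0
[('dial_top', [([0.4743, -0.3277, 0.0801], 0.8)]), ('key_top', [([0.4483, -0.2553, 0.0482], 0.66)]), ('scale', [([0.5534, -0.2796, 0.0002], 0.67)]), ('pot', [])]
[270.21150471 121.51847123]
140 31 (180, 240, 3)
```

View pics/c3.png

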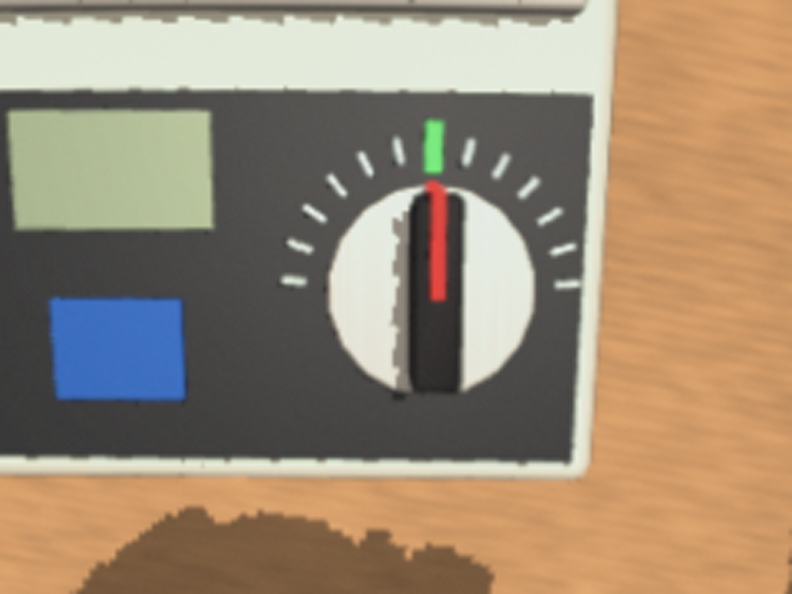

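Pointer now lines up with the green mark (crop: pointer (438,300)→(433,190), mark (434,145)). A quick numeric check.

```bash
python3 - <<'E'
from h import *
m=bot.camera_model('wrist')
U=lambda c,z: unproj((140+c[0]/3.3,31+c[1]/3.3),z,'wrist',m)[:2]
def ang(a,b,z): d=U(b,z)-U(a,z);return np.degrees(np.arctan2(d[1],d[0]))
print('panel bottom',ang((572,460),(5,457),.045)-90,'panel top',ang((590,96),(5,90),.045)-90,'right',ang((572,460),(592,96),.045))
print('bar L',ang((411,388),(413,200),.079),'R',ang((462,388),(463,200),.079),'red',ang((439,300),(438,198),.079))
print('mark',ang((431,290),(434,172),.05), ang((433,172),(434,122),.046), U((433,292),.052), 'ticks',[U(c,.046) for c in [(434,147),(293,281),(567,284),(399,151),(468,151)]])
E
```

```text
panel bottom 10.025204406001805 panel top 9.572506403640418 right 9.935473108191704
bar L 10.181814517034478 R 11.203330355269092 red 11.73970507605175
mark 9.562231048074947 9.848096957622323 [ 0.47556834 -0.32992087] ticks [array([ 0.50978772, -0.32378886]), array([ 0.471784  , -0.29481829]), array([ 0.48365334, -0.3633499 ]), array([ 0.50730949, -0.31549938]), array([ 0.51039697, -0.3321973 ])]
```

Knob within about 1° of zero (scale yaw 9.9°, bar ≈10.7°). On to the scoop.

Call:
play_rows:
  increments:
    - {"tx": 0, "ty": 0, "tz": 0.18, "wx": 0, "wy": 0, "wz": -0.1, "grip": 0}
    - {"tx": 0.2, "ty": 0.87, "tz": 0.18, "wx": 0, "wy": 0, "wz": -0.35, "grip": 0}
    - {"tx": 0.2, "ty": 0.87, "tz": 0.18, "wx": 0, "wy": 0, "wz": -0.35, "grip": 0}
    - {"tx": 0.2, "ty": 0.87, "tz": 0.18, "wx": 0, "wy": 0, "wz": -0.35, "grip": 0}
    - {"tx": 0.2, "ty": 0.87, "tz": 0.18, "wx": 0, "wy": 0, "wz": -0.35, "grip": 0}
    - {"tx": 0.2, "ty": 0.87, "tz": 0.18, "wx": 0, "wy": 0, "wz": -0.35, "grip": 0}
    - {"tx": 0.2, "ty": 0.87, "tz": 0.18, "wx": 0, "wy": 0, "wz": -0.35, "grip": 0}
    - {"tx": 0.2, "ty": 0.87, "tz": 0.18, "wx": 0, "wy": 0, "wz": -0.35, "grip": 0}
    - {"tx": 0.2, "ty": 0.87, "tz": 0.18, "wx": 0, "wy": 0, "wz": -0.35, "grip": 0}

```text
time_s: 17.65
tool_pos: [0.4937, 0.0184, 0.3]
ee_rot: [1.0, 0.003, -0.001, 0.0]
wrist_force: [-0.2, 0.7, 0.4]
opening: 0.043
finger_force: 0.0
```

```bash
python3 - <<'E'
from h import *
st(); im=snap('wrist','w6');print([(l,find(l,'wrist')) for l in('scoop','scoop_grip','mat','pot','tray')])
E
```

```text
17.65 [0.4937 0.0184 0.3   ] [ 1.0e+00  3.3e-03 -8.0e-04  3.0e-04] J [ 0.01  0.2   1.75 -0.    1.2   1.58] F [-0.2  0.7  0.4] op 0.043 0.0
[('scoop', [([0.5449, 0.0235, -0.0001], 0.96)]), ('scoop_grip', [([0.5684, 0.021, 0.081], 0.64)]), ('mat', []), ('pot', []), ('tray', [([0.5416, 0.2076, -0.0021], 0.93)])]
```

View pics/w6.png

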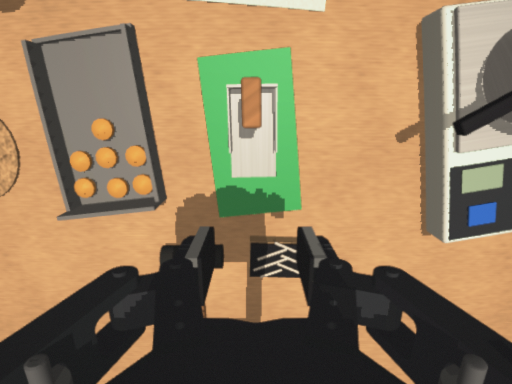

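View: mat corners (197,57),(291,47),(301,209),(218,216), scoop nose (231–276,178), handle blade (251,102), tray near wall (58,218)–(165,207), seven wax pieces around (80–145,130–188). Turning these into positions.

```bash
cat >> h.py <<'E'
def wax(im,cam,z=.012,m=None):
    m=m or bot.camera_model(cam)
    hsv=cv2.cvtColor(im,cv2.COLOR_BGR2HSV); k=cv2.inRange(hsv,(10,170,150),(24,255,255))
    n,l,s,c=cv2.connectedComponentsWithStats(k)
    return [(c[i].round(0).tolist(),int(s[i][4]),unproj(c[i],z,cam,m)[:2]) for i in range(1,n) if s[i][4]>60]
E
python3 - <<'E'
from h import *
m=bot.camera_model('wrist'); im=cv2.imread('pics/w6.png')
U=lambda c,z: unproj(c,z,'wrist',m)[:2]
def ang(a,b,z): d=U(b,z)-U(a,z);return round(np.degrees(np.arctan2(d[1],d[0])),1)
C=[(197,57),(291,47),(301,209),(218,216)];W=np.array([U(c,.003) for c in C]);print('mat',W.mean(0),W.tolist(),ang(C[3],C[0],.003),ang(C[2],C[1],.003))
n=[U((231,178),.005),U((276,177),.005)];print('nose',n,np.mean(n,0),ang((276,177),(231,178),.005)-90)
print('back',U((227,84),.033),U((278,84),.033),ang((278,84),(227,84),.033)-90)
print('blade top',[U(c,.103) for c in [(242,77),(261,77),(242,127),(261,128)]],ang((242,127),(242,77),.103),ang((261,128),(261,77),.103))
T=[(58,218),(165,207)];print('tray near',[U(c,.05) for c in T],ang(T[1],T[0],.05)-90)
print('tray far',[U((24,42),.03),U((134,25),.03)],'far12',U((39,42),.012),U((125,28),.012), 'sideR',ang((165,207),(134,25),.03))
for w in wax(im,'wrist'): print(w)
E
```

```text
mat [0.5294907  0.02285056] [[0.6227616750939858, 0.0875635594192507], [0.6339539523917528, -0.022287187255314866], [0.43574230608568437, -0.04211541327042964], [0.4255048474585905, 0.06824128782027129]] 5.6 5.7
nose [array([0.47792184, 0.04977297]), array([ 0.47944218, -0.00781617])] [0.47868201 0.0209784 ] 1.5
back [0.58974551 0.0501126 ] [ 0.58993891 -0.00578533] 0.20000000000000284
blade top [array([0.5893661 , 0.03062126]), array([0.58942056, 0.01419312]), array([0.54678919, 0.03090373]), array([0.54596516, 0.01383475])] -0.4 0.5
tray near [array([0.43866943, 0.25432607]), array([0.45336984, 0.12323706])] 6.400000000000006
tray far [array([0.63781017, 0.27582224]), array([0.65124506, 0.14923525])] far12 [0.64119006 0.27072189] [0.65313134 0.16670383] sideR 5.5
([102.0, 130.0], 194, array([0.53897419, 0.20634627]))
([135.0, 158.0], 133, array([0.50427128, 0.16876436]))
([106.0, 159.0], 172, array([0.50377274, 0.20522669]))
([80.0, 162.0], 164, array([0.49918299, 0.2405156 ]))
([142.0, 186.0], 130, array([0.46922942, 0.16353532]))
([84.0, 189.0], 166, array([0.46486971, 0.23985013]))
([117.0, 189.0], 157, array([0.46509848, 0.19570367]))
```

Scoop grip at (0.568,0.022), yaw ≈0.5°; tray centre ≈(0.5445,0.2087), yaw ≈5.8°; wax columns at y_t ≈ ±0.037 and 0 (3 in the middle). Grasping the scoop.

Call:
play_rows:
  increments:
    - {"tx": 0.1, "ty": 0.01, "tz": -0.05, "wx": 0, "wy": 0, "wz": 0, "grip": 0}
    - {"tx": 0.186, "ty": 0.01, "tz": -0.15, "wx": 0, "wy": 0, "wz": 0, "grip": 0}
    - {"tx": 0.186, "ty": 0.01, "tz": -0.28, "wx": 0, "wy": 0, "wz": 0, "grip": 0}
    - {"tx": 0.186, "ty": 0.01, "tz": -0.37, "wx": 0, "wy": 0, "wz": 0, "grip": 0}
    - {"tx": 0.186, "ty": 0.01, "tz": -0.415, "wx": 0, "wy": 0, "wz": 0, "grip": 0}
    - {"tx": 0.186, "ty": 0.01, "tz": -0.415, "wx": 0, "wy": 0, "wz": 0, "grip": 0}
    - {"tx": 0.186, "ty": 0.01, "tz": -0.415, "wx": 0, "wy": 0, "wz": 0, "grip": -1}
    - {"tx": 0.186, "ty": 0.01, "tz": -0.415, "wx": 0, "wy": 0, "wz": 0, "grip": -1}
    - {"tx": 0.186, "ty": 0.01, "tz": -0.415, "wx": 0, "wy": 0, "wz": 0, "grip": -1}
    - {"tx": 0.186, "ty": 0.01, "tz": -0.415, "wx": 0, "wy": 0, "wz": 0, "grip": -1}
  force: 110

```text
time_s: 19.2
tool_pos: [0.5688, 0.0224, 0.1361]
ee_rot: [1.0, 0.003, 0.001, 0.0]
wrist_force: [0.4, -0.1, 6.8]
opening: 0.0168
finger_force: 108.0
```

Call:
play_rows:
  increments:
    - {"tx": 0, "ty": 0, "tz": 0.1, "wx": 0, "wy": 0, "wz": 0.05, "grip": -1}
    - {"tx": 0, "ty": 0.05, "tz": 0.2, "wx": 0, "wy": 0, "wz": 0.1, "grip": -1}
    - {"tx": 0.1, "ty": 0.2, "tz": 0.25, "wx": 0, "wy": 0, "wz": 0.2, "grip": -1}
    - {"tx": 0.2, "ty": 0.35, "tz": 0.25, "wx": 0, "wy": 0, "wz": 0.2, "grip": -1}
    - {"tx": 0.2, "ty": 0.47, "tz": 0.25, "wx": 0, "wy": 0, "wz": 0.2, "grip": -1}
    - {"tx": 0.2, "ty": 0.47, "tz": 0.25, "wx": 0, "wy": 0, "wz": 0.2, "grip": -1}

```text
time_s: 19.95
tool_pos: [0.648, 0.2145, 0.2337]
ee_rot: [0.998, 0.055, -0.0, -0.0]
wrist_force: [-0.1, -0.4, -2.1]
opening: 0.0168
finger_force: 107.7
```

```bash
cat >> h.py <<'E'
TC=np.array([.5445,.2087]);TY=np.radians(5.8)
ZOFF=.131  # scoop underside below TCP
def tcp_for(nose,yaw,tilt):
    """tilt>0: nose down. returns TCP pos, Rot."""
    Rs=R.from_euler('z',yaw)*R.from_euler('y',-tilt)
    return np.array(nose)+Rs.apply([.088,0,ZOFF]), Rs*R.from_euler('x',np.pi)
def tray(x,y,z): c,s=np.cos(TY),np.sin(TY); return np.array([TC[0]+c*x-s*y,TC[1]+s*x+c*y,z])
def delta(p,Rt,base=None):
    s=bot.read_state(); p0,q0=(s['tool_pos'],s['ee_rot']) if base is None else base
    w=(Rt*R.from_quat(q0).inv()).as_rotvec()/.5; t=(np.array(p)-p0)/.4
    return dict(zip(('tx','ty','tz','wx','wy','wz'),np.round([*t,*w],3).tolist()))
E
python3 - <<'E'
from h import *
st(); im=snap('wrist'); print([w[2] for w in wax(im,'wrist')],find('scoop_grip','wrist'))
for x,z,t in [(.03,.03,10),(.03,.0055,10),(-.03,.0055,8),(-.098,.0055,4),(-.096,.012,-15),(-.09,.1,-20)]:
    print(x,z,t,delta(*tcp_for(tray(x,0,z),TY,np.radians(t))))
E
```

```text
19.95 [0.648  0.2145 0.2337] [ 9.985e-01  5.520e-02 -3.000e-04 -5.000e-04] J [0.3  0.53 1.4  0.   1.21 1.76] F [-0.1 -0.4 -2.1] op 0.0168 107.65387415885925
[] [([0.6449, 0.2099, 0.1773], 0.84)]
0.03 0.03 10 {'tx': -0.024, 'ty': 0.018, 'tz': -0.149, 'wx': 0.039, 'wy': -0.351, 'wz': -0.013}
0.03 0.0055 10 {'tx': -0.024, 'ty': 0.018, 'tz': -0.21, 'wx': 0.039, 'wy': -0.351, 'wz': -0.013}
-0.03 0.0055 8 {'tx': -0.161, 'ty': 0.004, 'tz': -0.216, 'wx': 0.031, 'wy': -0.281, 'wz': -0.013}
-0.098 0.0055 4 {'tx': -0.306, 'ty': -0.011, 'tz': -0.229, 'wx': 0.017, 'wy': -0.142, 'wz': -0.013}
-0.096 0.012 -15 {'tx': -0.2, 'ty': -0.0, 'tz': -0.295, 'wx': -0.052, 'wy': 0.517, 'wz': -0.013}
-0.09 0.1 -20 {'tx': -0.164, 'ty': 0.003, 'tz': -0.102, 'wx': -0.071, 'wy': 0.691, 'wz': -0.013}
```

Call:
play_rows:
  increments:
    - {"tx": -0.024, "ty": 0.018, "tz": -0.05, "wx": 0.039, "wy": -0.351, "wz": -0.013, "grip": -1}
    - {"tx": -0.024, "ty": 0.018, "tz": -0.14, "wx": 0.039, "wy": -0.351, "wz": -0.013, "grip": -1}
    - {"tx": -0.024, "ty": 0.018, "tz": -0.19, "wx": 0.039, "wy": -0.351, "wz": -0.013, "grip": -1}
    - {"tx": -0.024, "ty": 0.018, "tz": -0.203, "wx": 0.039, "wy": -0.351, "wz": -0.013, "grip": -1}
    - {"tx": -0.024, "ty": 0.018, "tz": -0.206, "wx": 0.039, "wy": -0.351, "wz": -0.013, "grip": -1}
    - {"tx": -0.024, "ty": 0.018, "tz": -0.206, "wx": 0.039, "wy": -0.351, "wz": -0.013, "grip": -1}

```text
time_s: 20.8
tool_pos: [0.639, 0.2173, 0.1535]
ee_rot: [0.995, 0.049, 0.089, -0.005]
wrist_force: [-0.0, 1.1, -1.7]
opening: 0.0168
finger_force: 107.7
```

```bash
sed -i 's/^ZOFF=.131/ZOFF=.133/' h.py; python3 - <<'E'
from h import *
st(); im=snap('top'); print([w[2].round(3).tolist() for w in wax(im,'top')],find('scoop','top'))
im=snap('side','s1'); print([w[2].round(3).tolist() for w in wax(im,'side')],find('scoop','side'))
s=bot.read_state()
b=(s['tool_pos'],s['ee_rot'])
for x,z,t in [(.03,.0045,10),(-.03,.0045,8),(-.06,.0045,6),(-.097,.0045,4),(-.096,.008,-8),(-.094,.012,-15),(-.09,.1,-20)]:
    print(x,z,t,delta(*tcp_for(tray(x,0,z),TY,np.radians(t)),b))
E
```

```text
20.8 [0.639  0.2173 0.1535] [ 0.9948  0.0491  0.0889 -0.0052] J [ 0.32  0.53  1.63 -0.05  0.8   1.83] F [-0.   1.1 -1.7] op 0.0168 107.71162390708923
[] [([0.6373, 0.2242, 0.0167], 0.64)]
[[0.286, 0.095]] []
0.03 0.0045 10 {'tx': -0.003, 'ty': 0.001, 'tz': -0.006, 'wx': -0.004, 'wy': 0.006, 'wz': 0.004}
-0.03 0.0045 8 {'tx': -0.139, 'ty': -0.013, 'tz': -0.012, 'wx': -0.011, 'wy': 0.076, 'wz': 0.004}
-0.06 0.0045 6 {'tx': -0.202, 'ty': -0.019, 'tz': -0.018, 'wx': -0.018, 'wy': 0.145, 'wz': 0.004}
-0.097 0.0045 4 {'tx': -0.281, 'ty': -0.027, 'tz': -0.024, 'wx': -0.025, 'wy': 0.215, 'wz': 0.004}
-0.096 0.008 -8 {'tx': -0.211, 'ty': -0.02, 'tz': -0.064, 'wx': -0.067, 'wy': 0.631, 'wz': 0.004}
-0.094 0.012 -15 {'tx': -0.172, 'ty': -0.016, 'tz': -0.088, 'wx': -0.091, 'wy': 0.874, 'wz': 0.004}
-0.09 0.1 -20 {'tx': -0.14, 'ty': -0.013, 'tz': 0.105, 'wx': -0.109, 'wy': 1.048, 'wz': 0.004}
```

Call:
play_rows:
  increments:
    - {"tx": -0.003, "ty": 0.001, "tz": -0.007, "wx": -0.004, "wy": 0.006, "wz": 0.004, "grip": -1}
    - {"tx": -0.045, "ty": -0.004, "tz": -0.009, "wx": -0.006, "wy": 0.03, "wz": 0.004, "grip": -1}
    - {"tx": -0.09, "ty": -0.008, "tz": -0.011, "wx": -0.009, "wy": 0.055, "wz": 0.004, "grip": -1}
    - {"tx": -0.139, "ty": -0.013, "tz": -0.013, "wx": -0.011, "wy": 0.076, "wz": 0.004, "grip": -1}
    - {"tx": -0.17, "ty": -0.016, "tz": -0.016, "wx": -0.015, "wy": 0.11, "wz": 0.004, "grip": -1}
    - {"tx": -0.202, "ty": -0.019, "tz": -0.019, "wx": -0.018, "wy": 0.145, "wz": 0.004, "grip": -1}
    - {"tx": -0.228, "ty": -0.022, "tz": -0.021, "wx": -0.02, "wy": 0.168, "wz": 0.004, "grip": -1}
    - {"tx": -0.25, "ty": -0.024, "tz": -0.023, "wx": -0.022, "wy": 0.188, "wz": 0.004, "grip": -1}
    - {"tx": -0.268, "ty": -0.026, "tz": -0.024, "wx": -0.024, "wy": 0.205, "wz": 0.004, "grip": -1}
    - {"tx": -0.279, "ty": -0.027, "tz": -0.024, "wx": -0.025, "wy": 0.215, "wz": 0.004, "grip": -1}
    - {"tx": -0.279, "ty": -0.027, "tz": -0.024, "wx": -0.025, "wy": 0.215, "wz": 0.004, "grip": -1}

```text
time_s: 22.38
tool_pos: [0.5266, 0.2063, 0.1425]
ee_rot: [0.998, 0.051, 0.034, -0.001]
wrist_force: [4.7, -2.2, 3.5]
opening: 0.017
finger_force: 108.1
```

```bash
python3 - <<'E'
from h import *
st(); im=snap('wrist','w7'); print(wax(im,'wrist'));im=snap('top','t7')
s=bot.read_state()
b=(s['tool_pos'],s['ee_rot'])
for x,z,t in [(-.097,.0045,4),(-.096,.012,-8),(-.094,.02,-15),(-.09,.1,-20)]:
    print(x,z,t,delta(*tcp_for(tray(x,0,z),TY,np.radians(t)),b))
w=cv2.imread('pics/w7.png'); t=cv2.resize(im[150:255,140:245],(384,384),interpolation=cv2.INTER_CUBIC)
cv2.imwrite('pics/m7.png',np.hstack([w[:,100:500],t]))
E
```

```text
22.38 [0.5266 0.2063 0.1425] [ 0.9981  0.051   0.0339 -0.001 ] J [ 0.36  0.43  1.84 -0.03  0.8   1.85] F [ 4.7 -2.2  3.5] op 0.017 108.07265281677246
[([320.0, 254.0], 97, array([0.50371565, 0.15605032]))]
-0.097 0.0045 4 {'tx': -0.001, 'ty': 0.001, 'tz': 0.002, 'wx': 0.004, 'wy': -0.004, 'wz': -0.002}
-0.096 0.012 -8 {'tx': 0.069, 'ty': 0.008, 'tz': -0.028, 'wx': -0.039, 'wy': 0.413, 'wz': -0.002}
-0.094 0.02 -15 {'tx': 0.108, 'ty': 0.012, 'tz': -0.042, 'wx': -0.064, 'wy': 0.656, 'wz': -0.002}
-0.09 0.1 -20 {'tx': 0.14, 'ty': 0.016, 'tz': 0.131, 'wx': -0.082, 'wy': 0.829, 'wz': -0.002}
```

View pics/m7.png

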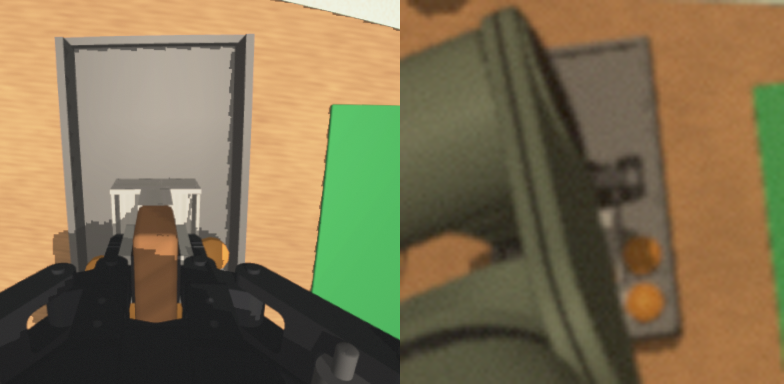

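Wrist crop shows the scoop in the tray centre with the two right-hand pieces left beside it (m7: ~(640,255), (643,300)); the middle ones are hidden ahead of the handle. Tilting the nose up and lifting.

Call:
play_rows:
  increments:
    - {"tx": 0.035, "ty": 0.004, "tz": 0, "wx": -0.02, "wy": 0.2, "wz": 0, "grip": -1}
    - {"tx": 0.069, "ty": 0.008, "tz": 0.001, "wx": -0.039, "wy": 0.413, "wz": 0, "grip": -1}
    - {"tx": 0.108, "ty": 0.012, "tz": 0.004, "wx": -0.064, "wy": 0.656, "wz": 0, "grip": -1}
    - {"tx": 0.108, "ty": 0.012, "tz": 0.03, "wx": -0.064, "wy": 0.656, "wz": 0, "grip": -1}
    - {"tx": 0.13, "ty": 0.014, "tz": 0.09, "wx": -0.08, "wy": 0.8, "wz": 0, "grip": -1}
    - {"tx": 0.14, "ty": 0.016, "tz": 0.18, "wx": -0.082, "wy": 0.83, "wz": 0, "grip": -1}
    - {"tx": 0.14, "ty": 0.016, "tz": 0.28, "wx": -0.082, "wy": 0.83, "wz": 0, "grip": -1}
    - {"tx": 0.14, "ty": 0.016, "tz": 0.36, "wx": -0.082, "wy": 0.83, "wz": 0, "grip": -1}
    - {"tx": 0.14, "ty": 0.016, "tz": 0.36, "wx": -0.082, "wy": 0.83, "wz": 0, "grip": -1}

```text
time_s: 23.6
tool_pos: [0.5817, 0.2136, 0.2892]
ee_rot: [0.984, 0.05, -0.172, 0.008]
wrist_force: [0.4, 0.1, -1.1]
opening: 0.0166
finger_force: 107.8
```

```bash
sed -i 's/\[4\]>60\]/[4]>area]/; s/def wax(im,cam,z=.012,m=None)/def wax(im,cam,z=.012,m=None,area=12)/' h.py; python3 - <<'E'
from h import *
st(); im=snap('top','t8')
for c in('top','side'):
    im=snap(c,c+'8'); print(c,[(w[0],w[1],w[2].round(3).tolist()) for w in wax(im,c)])
P=np.array([.603,-.270]); yaw=np.radians(-20)
e=np.array([np.cos(yaw),np.sin(yaw)])
for t,z,off in [(-15,.22,.02),(0,.19,.02),(30,.14,.02),(55,.112,.02)]:
    p,Rt=tcp_for([*(P+off*e),z],yaw,np.radians(t)); print(t,p.round(3),delta(p,Rt))
E
```

```text
23.6 [0.5817 0.2136 0.2892] [ 0.9839  0.0502 -0.1716  0.0076] J [0.31 0.54 1.29 0.07 1.66 1.77] F [ 0.4  0.1 -1.1] op 0.0166 107.79723286628723
top [([206.0, 219.0], 64, [0.503, 0.163]), ([207.0, 232.0], 50, [0.471, 0.159])]
side [([293.0, 86.0], 54, [0.782, -0.823]), ([346.0, 98.0], 47, [0.505, -0.82]), ([393.0, 109.0], 37, [0.279, -0.818]), ([242.0, 132.0], 13, [0.808, -0.302]), ([243.0, 173.0], 37, [0.681, -0.063]), ([261.0, 195.0], 160, [0.576, 0.018]), ([263.0, 232.0], 55, [0.505, 0.161]), ([273.0, 235.0], 59, [0.473, 0.16]), ([342.0, 242.0], 187, [0.286, 0.095]), ([259.0, 252.0], 20, [0.484, 0.234]), ([267.0, 254.0], 16, [0.459, 0.231])]
-15 [ 0.734 -0.318  0.326] {'tx': 0.382, 'ty': -1.327, 'tz': 0.101, 'wx': -0.023, 'wy': -0.181, 'wz': -0.9}
0 [ 0.704 -0.307  0.323] {'tx': 0.308, 'ty': -1.3, 'tz': 0.094, 'wx': -0.088, 'wy': -0.705, 'wz': -0.892}
30 [ 0.631 -0.28   0.299] {'tx': 0.124, 'ty': -1.233, 'tz': 0.035, 'wx': -0.219, 'wy': -1.752, 'wz': -0.843}
55 [ 0.567 -0.257  0.26 ] {'tx': -0.036, 'ty': -1.175, 'tz': -0.062, 'wx': -0.327, 'wy': -2.623, 'wz': -0.767}
```

Three middle pieces are out of the tray (top/side show only the 2 right and 2 left ones left). Carrying to the pot.

Call:
play_rows:
  increments:
    - {"tx": 0.03, "ty": -0.05, "tz": 0.03, "wx": 0, "wy": 0, "wz": -0.05, "grip": -1}
    - {"tx": 0.06, "ty": -0.14, "tz": 0.08, "wx": 0, "wy": 0, "wz": -0.15, "grip": -1}
    - {"tx": 0.09, "ty": -0.25, "tz": 0.12, "wx": 0, "wy": 0, "wz": -0.3, "grip": -1}
    - {"tx": 0.12, "ty": -0.37, "tz": 0.15, "wx": 0, "wy": 0, "wz": -0.45, "grip": -1}
    - {"tx": 0.15, "ty": -0.5, "tz": 0.15, "wx": 0, "wy": 0, "wz": -0.6, "grip": -1}
    - {"tx": 0.18, "ty": -0.63, "tz": 0.15, "wx": 0, "wy": 0, "wz": -0.75, "grip": -1}
    - {"tx": 0.21, "ty": -0.76, "tz": 0.15, "wx": 0, "wy": 0, "wz": -0.85, "grip": -1}
    - {"tx": 0.24, "ty": -0.86, "tz": 0.15, "wx": 0, "wy": 0, "wz": -0.9, "grip": -1}
    - {"tx": 0.26, "ty": -0.94, "tz": 0.15, "wx": 0, "wy": 0, "wz": -0.9, "grip": -1}
    - {"tx": 0.26, "ty": -0.98, "tz": 0.15, "wx": 0, "wy": 0, "wz": -0.9, "grip": -1}

```text
time_s: 25.0
tool_pos: [0.6867, -0.1819, 0.3452]
ee_rot: [0.969, -0.172, -0.172, -0.031]
wrist_force: [1.1, 0.6, -1.8]
opening: 0.0168
finger_force: 107.9
```

```bash
python3 - <<'E'
from h import *
st(); im=snap('side','s9'); print([(w[0],w[1]) for w in wax(im,'side')]); im2=snap('top','t9');print([(w[0],w[1]) for w in wax(im2,'top')])
P=np.array([.603,-.270]); yaw=np.radians(-20)
e=np.array([np.cos(yaw),np.sin(yaw)])
for t,z,off in [(-15,.2,.02),(0,.16,.02)]:
    p,Rt=tcp_for([*(P+off*e),z],yaw,np.radians(t)); print(t,p.round(3),delta(p,Rt))
p,Rt=tcp_for([*(P+.02*e),.16],yaw,0)
b=(p,Rt.as_quat())
for t,z,off in [(15,.13,.02),(28,.118,.02),(40,.112,.02),(55,.112,.02)]:
    p,Rt=tcp_for([*(P+off*e),z],yaw,np.radians(t)); print(t,p.round(3),delta(p,Rt,b))
E
```

```text
25.0 [ 0.6867 -0.1819  0.3452] [ 0.9695 -0.1724 -0.1718 -0.0307] J [-0.28  0.69  0.87  0.03  1.93  1.64] F [ 1.1  0.6 -1.8] op 0.0168 107.88729429244995
[([269.0, 88.0], 22), ([278.0, 83.0], 13), ([299.0, 87.0], 40), ([344.0, 97.0], 29), ([275.0, 104.0], 26), ([242.0, 131.0], 13), ([263.0, 232.0], 55), ([273.0, 235.0], 58), ([339.0, 241.0], 165), ([263.0, 253.0], 73)]
[([348.0, 141.0], 89), ([206.0, 219.0], 63), ([176.0, 233.0], 130), ([206.0, 232.0], 63)]
-15 [ 0.734 -0.318  0.306] {'tx': 0.119, 'ty': -0.342, 'tz': -0.1, 'wx': -0.061, 'wy': -0.166, 'wz': 0.005}
0 [ 0.704 -0.307  0.293] {'tx': 0.045, 'ty': -0.315, 'tz': -0.132, 'wx': -0.241, 'wy': -0.658, 'wz': 0.005}
15 [ 0.669 -0.294  0.281] {'tx': -0.088, 'ty': 0.032, 'tz': -0.029, 'wx': -0.179, 'wy': -0.492, 'wz': 0.0}
28 [ 0.636 -0.282  0.277] {'tx': -0.171, 'ty': 0.062, 'tz': -0.041, 'wx': -0.334, 'wy': -0.918, 'wz': 0.0}
40 [ 0.605 -0.271  0.27 ] {'tx': -0.249, 'ty': 0.091, 'tz': -0.056, 'wx': -0.478, 'wy': -1.312, 'wz': -0.0}
55 [ 0.567 -0.257  0.26 ] {'tx': -0.344, 'ty': 0.125, 'tz': -0.082, 'wx': -0.657, 'wy': -1.804, 'wz': 0.0}
```

Call:
play_rows:
  increments:
    - {"tx": 0.04, "ty": -0.1, "tz": -0.02, "wx": -0.03, "wy": -0.08, "wz": 0, "grip": -1}
    - {"tx": 0.08, "ty": -0.2, "tz": -0.05, "wx": -0.06, "wy": -0.16, "wz": 0, "grip": -1}
    - {"tx": 0.119, "ty": -0.31, "tz": -0.08, "wx": -0.061, "wy": -0.166, "wz": 0, "grip": -1}
    - {"tx": 0.08, "ty": -0.325, "tz": -0.11, "wx": -0.15, "wy": -0.4, "wz": 0, "grip": -1}
    - {"tx": 0.045, "ty": -0.315, "tz": -0.132, "wx": -0.241, "wy": -0.658, "wz": 0, "grip": -1}
    - {"tx": 0.045, "ty": -0.315, "tz": -0.132, "wx": -0.241, "wy": -0.658, "wz": 0, "grip": -1}

```text
time_s: 25.85
tool_pos: [0.701, -0.302, 0.2921]
ee_rot: [0.985, -0.173, -0.004, -0.001]
wrist_force: [-0.2, -0.3, -0.5]
opening: 0.0171
finger_force: 107.9
```

```bash
python3 - <<'E'
from h import *
st()
im2=snap('top','t10');print(find('pot','top'),find('pot_handle','top')); im=snap('side','s10');print(find('pot','side'),find('pot_handle','side'),find('scoop','side'))
cv2.imwrite('pics/m10.png',np.hstack([cv2.resize(im[60:200,200:360],(400,350),interpolation=cv2.INTER_CUBIC),cv2.resize(im2[110:240,310:458],(400,350),interpolation=cv2.INTER_CUBIC)]))
E
```

```text
25.85 [ 0.701  -0.302   0.2921] [ 0.9849 -0.1731 -0.0037 -0.0014] J [-0.42  0.64  1.05  0.    1.46  1.5 ] F [-0.2 -0.3 -0.5] op 0.0171 107.86826133728027
[([0.5992, -0.2731, 0.0501], 0.56)] [([0.5616, -0.192, 0.0962], 0.97)]
[([0.6056, -0.2705, 0.0593], 0.69)] [([0.5594, -0.1904, 0.0999], 0.95)] [([0.6789, -0.2943, 0.1603], 0.73)]
```

View pics/m10.png

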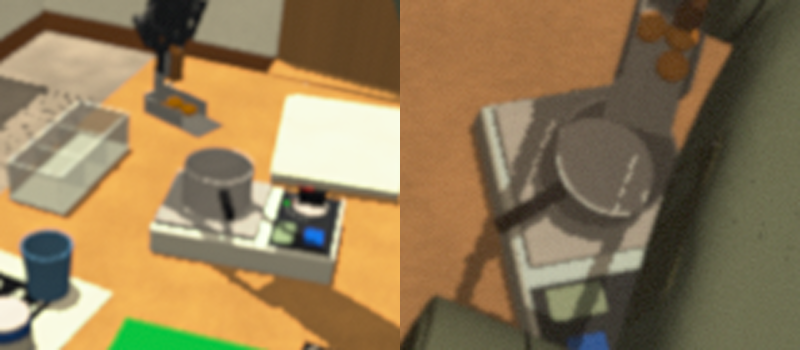

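Three pieces sit in the scoop over the pot's far side; pot is upright in the platform's middle. Tipping.

Call:
play_rows:
  increments:
    - {"tx": -0.04, "ty": 0.015, "tz": -0.03, "wx": -0.08, "wy": -0.22, "wz": 0, "grip": -1}
    - {"tx": -0.088, "ty": 0.032, "tz": -0.039, "wx": -0.179, "wy": -0.492, "wz": 0, "grip": -1}
    - {"tx": -0.13, "ty": 0.047, "tz": -0.04, "wx": -0.26, "wy": -0.7, "wz": 0, "grip": -1}
    - {"tx": -0.171, "ty": 0.062, "tz": -0.041, "wx": -0.334, "wy": -0.918, "wz": 0, "grip": -1}
    - {"tx": -0.171, "ty": 0.062, "tz": -0.041, "wx": -0.334, "wy": -0.918, "wz": 0, "grip": -1}

```text
time_s: 26.82
tool_pos: [0.6343, -0.279, 0.2766]
ee_rot: [0.956, -0.168, 0.237, 0.041]
wrist_force: [0.4, 0.1, -1.5]
opening: 0.0169
finger_force: 108.0
```

Call:
play_rows:
  increments:
    - {"tx": -0.06, "ty": 0.02, "tz": -0.012, "wx": -0.11, "wy": -0.3, "wz": 0, "grip": -1}
    - {"tx": -0.12, "ty": 0.043, "tz": -0.026, "wx": -0.22, "wy": -0.6, "wz": 0, "grip": -1}
    - {"tx": -0.173, "ty": 0.063, "tz": -0.041, "wx": -0.323, "wy": -0.886, "wz": 0, "grip": -1}
    - {"tx": -0.173, "ty": 0.063, "tz": -0.041, "wx": -0.323, "wy": -0.886, "wz": 0, "grip": -1}
    - {"tx": -0.173, "ty": 0.063, "tz": -0.041, "wx": -0.323, "wy": -0.886, "wz": 0, "grip": -1}
    - {"tx": -0.173, "ty": 0.063, "tz": -0.041, "wx": -0.323, "wy": -0.886, "wz": 0, "grip": -1}
    - {"tx": -0.173, "ty": 0.063, "tz": -0.041, "wx": -0.323, "wy": -0.886, "wz": 0, "grip": -1}

```text
time_s: 27.7
tool_pos: [0.5973, -0.2379, 0.272]
ee_rot: [0.885, -0.131, 0.447, 0.028]
wrist_force: [0.6, -0.7, -1.3]
opening: 0.0167
finger_force: 108.0
```

```bash
python3 - <<'E'
from h import *
st()
for c in('side','top'):
    im=snap(c,c+'11'); print([(w[0],w[1]) for w in wax(im,c)])
E
```

```text
27.7 [ 0.5973 -0.2379  0.272 ] [ 0.8846 -0.131   0.4466  0.0283] J [-0.48  0.26  2.03  1.83  0.22 -0.34] F [ 0.6 -0.7 -1.3] op 0.0167 108.01769256591797
[([375.0, 46.0], 27), ([278.0, 87.0], 26), ([342.0, 97.0], 100), ([283.0, 100.0], 18), ([400.0, 111.0], 69), ([240.0, 134.0], 56), ([353.0, 141.0], 25), ([336.0, 158.0], 20), ([367.0, 217.0], 13), ([263.0, 232.0], 53), ([273.0, 235.0], 52), ([342.0, 241.0], 190), ([320.0, 241.0], 13), ([262.0, 253.0], 74), ([402.0, 265.0], 17), ([457.0, 298.0], 13), ([76.0, 321.0], 14), ([451.0, 342.0], 14), ([463.0, 343.0], 19), ([423.0, 364.0], 21), ([431.0, 370.0], 32), ([40.0, 370.0], 17), ([55.0, 380.0], 29), ([316.0, 379.0], 14), ([33.0, 382.0], 17)]
[([206.0, 219.0], 63), ([176.0, 233.0], 128), ([206.0, 232.0], 64)]
```

```bash
python3 - <<'E'
from h import *
im=cv2.imread('pics/side11.png'); im2=cv2.imread('pics/top11.png')
print(find('pot','side'),find('pot','top'))
P=np.array([.603,-.270]); yaw=np.radians(-20)
e=np.array([np.cos(yaw),np.sin(yaw)])
for t,z,off in [(42,.125,.02),(30,.15,.02),(28,.2,.02)]:
    p,Rt=tcp_for([*(P+off*e),z],yaw,np.radians(t)); print(t,p.round(3),delta(p,Rt))
cv2.imwrite('pics/m11.png',np.hstack([cv2.resize(im[60:200,200:360],(400,350),interpolation=cv2.INTER_CUBIC),cv2.resize(im2[110:240,310:458],(400,350),interpolation=cv2.INTER_CUBIC)]))
E
```

```text
[([0.6275, -0.2556, 0.0552], 0.63)] [([0.6225, -0.2576, 0.0535], 0.91)]
42 [ 0.6   -0.269  0.283] {'tx': 0.009, 'ty': -0.078, 'tz': 0.029, 'wx': -0.015, 'wy': 0.401, 'wz': -0.163}
30 [ 0.631 -0.28   0.309] {'tx': 0.087, 'ty': -0.107, 'tz': 0.095, 'wx': 0.112, 'wy': 0.8, 'wz': -0.147}
28 [ 0.636 -0.282  0.359] {'tx': 0.1, 'ty': -0.112, 'tz': 0.219, 'wx': 0.134, 'wy': 0.867, 'wz': -0.144}
```

Pot got nudged (~(0.625,-0.257)) by the near-singular tilt. Lifting straight out, then righting.

Call:
play_rows:
  increments:
    - {"tx": 0.02, "ty": 0, "tz": 0.05, "wx": 0, "wy": 0, "wz": 0, "grip": -1}
    - {"tx": 0.04, "ty": 0, "tz": 0.12, "wx": 0, "wy": 0, "wz": 0, "grip": -1}
    - {"tx": 0.06, "ty": -0.03, "tz": 0.2, "wx": 0.03, "wy": 0.2, "wz": -0.03, "grip": -1}
    - {"tx": 0.08, "ty": -0.06, "tz": 0.22, "wx": 0.06, "wy": 0.4, "wz": -0.07, "grip": -1}
    - {"tx": 0.09, "ty": -0.09, "tz": 0.22, "wx": 0.1, "wy": 0.65, "wz": -0.1, "grip": -1}
    - {"tx": 0.1, "ty": -0.112, "tz": 0.22, "wx": 0.134, "wy": 0.867, "wz": -0.144, "grip": -1}
    - {"tx": 0.1, "ty": -0.112, "tz": 0.22, "wx": 0.134, "wy": 0.867, "wz": -0.144, "grip": -1}
    - {"tx": 0.1, "ty": -0.112, "tz": 0.22, "wx": 0.134, "wy": 0.867, "wz": -0.144, "grip": -1}

```text
time_s: 28.9
tool_pos: [0.6358, -0.2826, 0.3592]
ee_rot: [0.955, -0.169, 0.238, 0.044]
wrist_force: [-0.4, -0.1, -1.9]
opening: 0.0166
finger_force: 107.9
```

```bash
python3 - <<'E'
from h import *
st()
im=snap('side','s12');print(find('pot','side'),find('pot_handle','side'));im2=snap('top','t12');print(find('pot','top'),find('pot_handle','top'),[(w[0],w[1]) for w in wax(im2,'top')])
cv2.imwrite('pics/m12.png',np.hstack([cv2.resize(im[60:200,200:360],(400,350),interpolation=cv2.INTER_CUBIC),cv2.resize(im2[110:240,310:458],(400,350),interpolation=cv2.INTER_CUBIC)]))
P=np.array([.603,-.270]); yaw=np.radians(-20)
e=np.array([np.cos(yaw),np.sin(yaw)])
for t,z,off in [(0,.2,.02)]:
    p,Rt=tcp_for([*(P+off*e),z],yaw,np.radians(t)); print(t,p.round(3),delta(p,Rt))
E
```

```text
28.9 [ 0.6358 -0.2826  0.3592] [ 0.9555 -0.1689  0.238   0.0435] J [-0.45  0.31  1.51  0.06  0.84  1.44] F [-0.4 -0.1 -1.9] op 0.0166 107.89357781410217
[] [([0.5631, -0.1949, 0.099], 0.96)]
[([0.6203, -0.2595, 0.0508], 0.8)] [([0.5695, -0.1941, 0.0978], 0.76)] [([365.0, 161.0], 17), ([206.0, 219.0], 62), ([176.0, 228.0], 64), ([206.0, 232.0], 62), ([177.0, 238.0], 64)]
0 [ 0.704 -0.307  0.333] {'tx': 0.178, 'ty': -0.063, 'tz': -0.061, 'wx': 0.334, 'wy': 0.912, 'wz': 0.003}
```

View pics/m12.png

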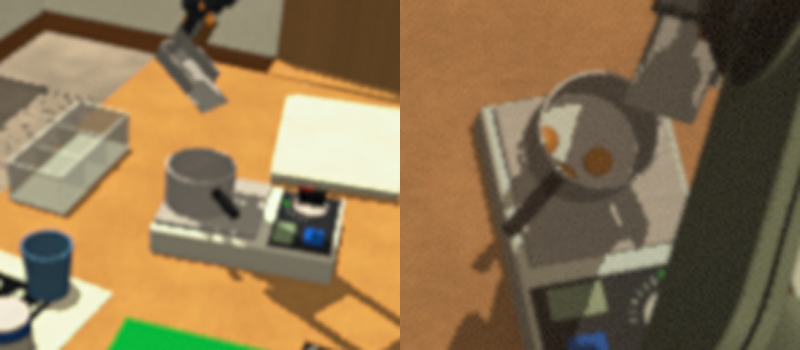

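All three pieces are in the pot (crop ~(550,140),(598,160),(568,172)) and the scoop is empty; pot 2 cm off-centre, to be recentred once the scoop is down. Back to the tray.

Call:
play_rows:
  increments:
    - {"tx": 0.05, "ty": 0.08, "tz": 0, "wx": 0.1, "wy": 0.25, "wz": 0, "grip": -1}
    - {"tx": 0.08, "ty": 0.2, "tz": 0, "wx": 0.2, "wy": 0.5, "wz": 0, "grip": -1}
    - {"tx": 0.1, "ty": 0.34, "tz": 0, "wx": 0.3, "wy": 0.8, "wz": 0, "grip": -1}
    - {"tx": 0.1, "ty": 0.5, "tz": 0, "wx": 0.334, "wy": 0.912, "wz": 0, "grip": -1}
    - {"tx": 0.1, "ty": 0.65, "tz": 0, "wx": 0.334, "wy": 0.912, "wz": 0, "grip": -1}
    - {"tx": 0.1, "ty": 0.8, "tz": 0, "wx": 0.334, "wy": 0.912, "wz": 0, "grip": -1}
    - {"tx": 0.1, "ty": 0.9, "tz": -0.05, "wx": 0.334, "wy": 0.912, "wz": 0, "grip": -1}
    - {"tx": 0.1, "ty": 0.9, "tz": -0.1, "wx": 0.334, "wy": 0.912, "wz": 0, "grip": -1}

```text
time_s: 30.2
tool_pos: [0.6736, 0.0817, 0.3176]
ee_rot: [0.985, -0.172, 0.001, -0.0]
wrist_force: [0.1, -1.5, -1.1]
opening: 0.0169
finger_force: 107.9
```

```bash
cat >> h.py <<'E'
def totray(p): d=np.array(p[:2])-TC; c,s=np.cos(TY),np.sin(TY); return np.round([c*d[0]+s*d[1],-s*d[0]+c*d[1]],4).tolist()
E
python3 - <<'E'
from h import *
st()
for c in('top','side'):
    im=snap(c); print([(w[0],w[1],totray(w[2])) for w in wax(im,c) if abs(totray(w[2])[0])<.12 and abs(totray(w[2])[1])<.07])
print(find('pot','top'),find('pot','side'))
for x,z,t in [(.035,.06,10)]:
    print(delta(*tcp_for(tray(x,-.025,z),TY,np.radians(t))))
E
```

```text
30.2 [0.6736 0.0817 0.3176] [ 9.851e-01 -1.721e-01  9.000e-04 -4.000e-04] J [0.1  0.48 1.28 0.   1.38 2.02] F [ 0.1 -1.5 -1.1] op 0.0169 107.91970252990723
[([173.0, 227.0], 13, [-0.0577, 0.0424])]
[([263.0, 231.0], 29, [-0.0429, -0.0458]), ([273.0, 235.0], 29, [-0.0762, -0.0445]), ([262.0, 253.0], 74, [-0.0683, 0.0303])]
[([0.622, -0.2594, 0.0525], 0.96)] [([0.628, -0.2575, 0.0581], 0.97)]
{'tx': -0.072, 'ty': 0.29, 'tz': -0.28, 'wx': -0.043, 'wy': -0.348, 'wz': 0.901}
```

Call:
play_rows:
  increments:
    - {"tx": 0, "ty": 0.1, "tz": 0, "wx": 0, "wy": 0, "wz": 0.25, "grip": -1}
    - {"tx": -0.03, "ty": 0.2, "tz": -0.05, "wx": -0.02, "wy": -0.1, "wz": 0.5, "grip": -1}
    - {"tx": -0.072, "ty": 0.29, "tz": -0.1, "wx": -0.043, "wy": -0.25, "wz": 0.75, "grip": -1}
    - {"tx": -0.072, "ty": 0.29, "tz": -0.2, "wx": -0.043, "wy": -0.348, "wz": 0.901, "grip": -1}
    - {"tx": -0.072, "ty": 0.29, "tz": -0.28, "wx": -0.043, "wy": -0.348, "wz": 0.901, "grip": -1}
    - {"tx": -0.072, "ty": 0.29, "tz": -0.28, "wx": -0.043, "wy": -0.348, "wz": 0.901, "grip": -1}

```text
time_s: 31.15
tool_pos: [0.6444, 0.1933, 0.2045]
ee_rot: [0.995, 0.05, 0.085, -0.004]
wrist_force: [-0.7, -0.3, -0.8]
opening: 0.0169
finger_force: 107.9
```

```bash
python3 - <<'E'
from h import *
st(); s=bot.read_state(); b=(s['tool_pos'],s['ee_rot'])
for x,z,t in [(.03,.02,10),(.025,.0045,10),(-.03,.0045,8),(-.06,.0045,6),(-.097,.0045,4)]:
    print(x,z,t,delta(*tcp_for(tray(x,-.025,z),TY,np.radians(t)),b))
E
```

```text
31.15 [0.6444 0.1933 0.2045] [ 0.9951  0.0499  0.0851 -0.0038] J [ 0.29  0.48  1.57 -0.04  0.92  1.78] F [-0.7 -0.3 -0.8] op 0.0169 107.92567133903503
0.03 0.02 10 {'tx': -0.011, 'ty': -0.0, 'tz': -0.096, 'wx': 0.003, 'wy': -0.008, 'wz': 0.002}
0.025 0.0045 10 {'tx': -0.023, 'ty': -0.001, 'tz': -0.134, 'wx': 0.003, 'wy': -0.008, 'wz': 0.002}
-0.03 0.0045 8 {'tx': -0.147, 'ty': -0.014, 'tz': -0.14, 'wx': -0.004, 'wy': 0.062, 'wz': 0.002}
-0.06 0.0045 6 {'tx': -0.209, 'ty': -0.02, 'tz': -0.146, 'wx': -0.011, 'wy': 0.131, 'wz': 0.002}
-0.097 0.0045 4 {'tx': -0.289, 'ty': -0.028, 'tz': -0.153, 'wx': -0.018, 'wy': 0.201, 'wz': 0.002}
```

Call:
play_rows:
  increments:
    - {"tx": -0.011, "ty": 0, "tz": -0.096, "wx": 0.003, "wy": -0.008, "wz": 0, "grip": -1}
    - {"tx": -0.023, "ty": -0.001, "tz": -0.135, "wx": 0.003, "wy": -0.008, "wz": 0, "grip": -1}
    - {"tx": -0.06, "ty": -0.005, "tz": -0.136, "wx": 0, "wy": 0.015, "wz": 0, "grip": -1}
    - {"tx": -0.105, "ty": -0.01, "tz": -0.138, "wx": -0.002, "wy": 0.04, "wz": 0, "grip": -1}
    - {"tx": -0.147, "ty": -0.014, "tz": -0.141, "wx": -0.004, "wy": 0.062, "wz": 0, "grip": -1}
    - {"tx": -0.18, "ty": -0.017, "tz": -0.144, "wx": -0.008, "wy": 0.1, "wz": 0, "grip": -1}
    - {"tx": -0.209, "ty": -0.02, "tz": -0.147, "wx": -0.011, "wy": 0.131, "wz": 0, "grip": -1}
    - {"tx": -0.235, "ty": -0.023, "tz": -0.15, "wx": -0.013, "wy": 0.155, "wz": 0, "grip": -1}
    - {"tx": -0.258, "ty": -0.025, "tz": -0.152, "wx": -0.015, "wy": 0.175, "wz": 0, "grip": -1}
    - {"tx": -0.275, "ty": -0.027, "tz": -0.153, "wx": -0.017, "wy": 0.19, "wz": 0, "grip": -1}
    - {"tx": -0.286, "ty": -0.028, "tz": -0.153, "wx": -0.018, "wy": 0.201, "wz": 0, "grip": -1}
    - {"tx": -0.286, "ty": -0.028, "tz": -0.153, "wx": -0.018, "wy": 0.201, "wz": 0, "grip": -1}

```text
time_s: 32.65
tool_pos: [0.5306, 0.1831, 0.1447]
ee_rot: [0.998, 0.051, 0.037, -0.002]
wrist_force: [-0.7, 1.0, -1.7]
opening: 0.0168
finger_force: 107.9
```

```bash
python3 - <<'E'
from h import *
st()
for c in('top','side','wrist'):
    im=snap(c); print(c,[(w[0],w[1],totray(w[2])) for w in wax(im,c) if abs(totray(w[2])[0])<.12 and abs(totray(w[2])[1])<.07])
s=bot.read_state(); b=(s['tool_pos'],s['ee_rot'])
for x,z,t in [(-.097,.0045,4),(-.096,.022,-8),(-.094,.037,-15),(-.09,.1,-20),(-.09,.2,-20)]:
    print(x,z,t,delta(*tcp_for(tray(x,-.025,z),TY,np.radians(t)),b))
E
```

```text
32.65 [0.5306 0.1831 0.1447] [ 0.998   0.0506  0.0367 -0.0023] J [ 0.32  0.42  1.86 -0.02  0.79  1.8 ] F [-0.7  1.  -1.7] op 0.0168 107.93655037879944
top []
side [([269.0, 235.0], 56, [-0.0657, -0.0399]), ([258.0, 252.0], 19, [-0.0562, 0.0319]), ([267.0, 254.0], 14, [-0.0823, 0.0303])]
wrist []
-0.097 0.0045 4 {'tx': -0.006, 'ty': -0.003, 'tz': -0.004, 'wx': -0.003, 'wy': 0.008, 'wz': -0.0}
-0.096 0.022 -8 {'tx': 0.064, 'ty': 0.004, 'tz': -0.008, 'wx': -0.045, 'wy': 0.425, 'wz': 0.0}
-0.094 0.037 -15 {'tx': 0.103, 'ty': 0.008, 'tz': -0.005, 'wx': -0.07, 'wy': 0.668, 'wz': 0.0}
-0.09 0.1 -20 {'tx': 0.135, 'ty': 0.011, 'tz': 0.125, 'wx': -0.087, 'wy': 0.842, 'wz': 0.0}
-0.09 0.2 -20 {'tx': 0.135, 'ty': 0.011, 'tz': 0.375, 'wx': -0.087, 'wy': 0.842, 'wz': 0.0}
```

Call:
play_rows:
  increments:
    - {"tx": -0.008, "ty": -0.001, "tz": -0.006, "wx": 0, "wy": 0, "wz": 0, "grip": -1}
    - {"tx": -0.014, "ty": -0.002, "tz": -0.006, "wx": 0, "wy": 0, "wz": 0, "grip": -1}
    - {"tx": -0.014, "ty": -0.002, "tz": -0.006, "wx": 0, "wy": 0, "wz": 0, "grip": -1}
    - {"tx": -0.014, "ty": -0.002, "tz": -0.006, "wx": 0, "wy": 0, "wz": 0, "grip": -1}

```text
time_s: 33.3
tool_pos: [0.5274, 0.1828, 0.1437]
ee_rot: [0.998, 0.051, 0.04, -0.003]
wrist_force: [5.6, 0.2, 2.3]
opening: 0.0166
finger_force: 108.7
```

```bash
python3 - <<'E'
from h import *
st()
im=snap('side'); print([(w[0],w[1],totray(w[2])) for w in wax(im,'side') if abs(totray(w[2])[0])<.12 and abs(totray(w[2])[1])<.07])
s=bot.read_state(); b=(s['tool_pos'],s['ee_rot'])
for x,z,t in [(-.097,.0045,4),(-.096,.022,-8),(-.094,.037,-15),(-.09,.1,-20)]:
    print(x,z,t,delta(*tcp_for(tray(x,-.025,z),TY,np.radians(t)),b))
E
```

```text
33.3 [0.5274 0.1828 0.1437] [ 0.9979  0.0508  0.0401 -0.003 ] J [ 0.32  0.42  1.87 -0.02  0.78  1.8 ] F [5.6 0.2 2.3] op 0.0166 108.66957664489746
[([267.0, 233.0], 28, [-0.0579, -0.0432]), ([273.0, 238.0], 23, [-0.0799, -0.0315]), ([258.0, 252.0], 18, [-0.0572, 0.0323]), ([267.0, 254.0], 14, [-0.0823, 0.0303])]
-0.097 0.0045 4 {'tx': 0.003, 'ty': -0.002, 'tz': -0.001, 'wx': -0.006, 'wy': 0.021, 'wz': -0.001}
-0.096 0.022 -8 {'tx': 0.073, 'ty': 0.005, 'tz': -0.006, 'wx': -0.048, 'wy': 0.437, 'wz': -0.001}
-0.094 0.037 -15 {'tx': 0.112, 'ty': 0.009, 'tz': -0.002, 'wx': -0.073, 'wy': 0.681, 'wz': -0.001}
-0.09 0.1 -20 {'tx': 0.144, 'ty': 0.012, 'tz': 0.128, 'wx': -0.091, 'wy': 0.854, 'wz': -0.0}
```

Call:
play_rows:
  increments:
    - {"tx": 0.035, "ty": 0.003, "tz": 0, "wx": -0.02, "wy": 0.2, "wz": 0, "grip": -1}
    - {"tx": 0.073, "ty": 0.005, "tz": 0, "wx": -0.048, "wy": 0.437, "wz": 0, "grip": -1}
    - {"tx": 0.112, "ty": 0.009, "tz": 0.003, "wx": -0.073, "wy": 0.681, "wz": 0, "grip": -1}
    - {"tx": 0.112, "ty": 0.009, "tz": 0.03, "wx": -0.073, "wy": 0.681, "wz": 0, "grip": -1}
    - {"tx": 0.135, "ty": 0.011, "tz": 0.09, "wx": -0.085, "wy": 0.8, "wz": 0, "grip": -1}
    - {"tx": 0.144, "ty": 0.012, "tz": 0.18, "wx": -0.091, "wy": 0.854, "wz": 0, "grip": -1}
    - {"tx": 0.144, "ty": 0.012, "tz": 0.28, "wx": -0.091, "wy": 0.854, "wz": 0, "grip": -1}
    - {"tx": 0.144, "ty": 0.012, "tz": 0.36, "wx": -0.091, "wy": 0.854, "wz": 0, "grip": -1}
    - {"tx": 0.144, "ty": 0.012, "tz": 0.36, "wx": -0.091, "wy": 0.854, "wz": 0, "grip": -1}

```text
time_s: 34.48
tool_pos: [0.5821, 0.1872, 0.2894]
ee_rot: [0.983, 0.05, -0.174, 0.009]
wrist_force: [-0.1, 0.9, -1.3]
opening: 0.0173
finger_force: 108.2
```

```bash
python3 - <<'E'
from h import *
st()
for c in('top','side'):
    im=snap(c,c+'14'); print(c,[(w[0],w[1],totray(w[2])) for w in wax(im,c)])
E
```

```text
34.48 [0.5821 0.1872 0.2894] [ 0.9834  0.05   -0.1739  0.009 ] J [0.27 0.53 1.3  0.06 1.66 1.73] F [-0.1  0.9 -1.3] op 0.0173 108.15032958984375
top [([354.0, 156.0], 30, [0.0706, -0.4325]), ([370.0, 163.0], 55, [0.0475, -0.4697])]
side [([298.0, 87.0], 45, [0.1072, -1.0515]), ([355.0, 100.0], 22, [-0.1884, -1.0116]), ([394.0, 109.0], 38, [-0.372, -0.9942]), ([248.0, 168.0], 36, [0.1023, -0.3161]), ([267.0, 188.0], 105, [0.0054, -0.2363]), ([342.0, 242.0], 186, [-0.2672, -0.0874]), ([263.0, 253.0], 104, [-0.0698, 0.0304])]
```

Call:
play_rows:
  increments:
    - {"tx": 0.03, "ty": -0.05, "tz": 0.03, "wx": 0, "wy": 0, "wz": -0.05, "grip": -1}
    - {"tx": 0.06, "ty": -0.14, "tz": 0.08, "wx": 0, "wy": 0, "wz": -0.15, "grip": -1}
    - {"tx": 0.09, "ty": -0.25, "tz": 0.12, "wx": 0, "wy": 0, "wz": -0.3, "grip": -1}
    - {"tx": 0.13, "ty": -0.37, "tz": 0.15, "wx": 0, "wy": 0, "wz": -0.45, "grip": -1}
    - {"tx": 0.17, "ty": -0.5, "tz": 0.15, "wx": 0, "wy": 0, "wz": -0.6, "grip": -1}
    - {"tx": 0.21, "ty": -0.63, "tz": 0.15, "wx": 0, "wy": 0, "wz": -0.75, "grip": -1}
    - {"tx": 0.25, "ty": -0.76, "tz": 0.15, "wx": 0, "wy": 0, "wz": -0.85, "grip": -1}
    - {"tx": 0.29, "ty": -0.86, "tz": 0.15, "wx": 0, "wy": 0, "wz": -0.9, "grip": -1}
    - {"tx": 0.31, "ty": -0.92, "tz": 0.15, "wx": 0, "wy": 0, "wz": -0.9, "grip": -1}
    - {"tx": 0.31, "ty": -0.92, "tz": 0.15, "wx": 0, "wy": 0, "wz": -0.9, "grip": -1}

```text
time_s: 35.83
tool_pos: [0.7067, -0.1845, 0.3441]
ee_rot: [0.969, -0.173, -0.176, -0.03]
wrist_force: [0.2, -0.5, -0.4]
opening: 0.0167
finger_force: 108.0
```

```bash
cat >> h.py <<'E'
def pour(P,yawd,off=.02):
    yaw=np.radians(yawd); e=np.array([np.cos(yaw),np.sin(yaw)]); f=lambda t,z:tcp_for([*(np.array(P)+off*e),z],yaw,np.radians(t))
    for t,z in [(-15,.2),(0,.16)]: print('level',t,delta(*f(t,z)))
    p,r=f(0,.16)
    b=(p,r.as_quat())
    for t,z in [(15,.135),(28,.124)]: print('from level',t,f(t,z)[0].round(3),delta(*f(t,z),b))
    p,r=f(28,.124)
    b=(p,r.as_quat())
    for t,z in [(42,.122),(28,.16),(10,.2)]: print('from 28',t,f(t,z)[0].round(3),delta(*f(t,z),b))
E
python3 - <<'E'
from h import *
st(); snap('top'); snap('side'); print(find('pot','top'),find('pot','side'))
pour((.6235,-.2585),-20)
E
```

```text
35.83 [ 0.7067 -0.1845  0.3441] [ 0.9687 -0.173  -0.1757 -0.0302] J [-0.28  0.74  0.78  0.03  1.98  1.65] F [ 0.2 -0.5 -0.4] op 0.0167 108.0024003982544
[] [([0.6425, -0.2292, 0.0607], 0.71)]
level -15 {'tx': 0.12, 'ty': -0.315, 'tz': -0.102, 'wx': -0.063, 'wy': -0.179, 'wz': -0.002}
level 0 {'tx': 0.046, 'ty': -0.288, 'tz': -0.133, 'wx': -0.242, 'wy': -0.671, 'wz': -0.002}
from level 15 [ 0.69  -0.283  0.286] {'tx': -0.088, 'ty': 0.032, 'tz': -0.017, 'wx': -0.179, 'wy': -0.492, 'wz': 0.0}
from level 28 [ 0.657 -0.271  0.283] {'tx': -0.171, 'ty': 0.062, 'tz': -0.026, 'wx': -0.334, 'wy': -0.918, 'wz': 0.0}
from 28 42 [ 0.62  -0.257  0.28 ] {'tx': -0.091, 'ty': 0.033, 'tz': -0.008, 'wx': -0.167, 'wy': -0.459, 'wz': -0.0}
from 28 28 [ 0.657 -0.271  0.319] {'tx': 0.0, 'ty': 0.0, 'tz': 0.09, 'wx': 0.0, 'wy': 0.0, 'wz': 0.0}
from 28 10 [ 0.702 -0.287  0.346] {'tx': 0.113, 'ty': -0.041, 'tz': 0.159, 'wx': 0.215, 'wy': 0.59, 'wz': 0.0}
```

Call:
play_rows:
  increments:
    - {"tx": 0.04, "ty": -0.1, "tz": -0.02, "wx": -0.03, "wy": -0.08, "wz": 0, "grip": -1}
    - {"tx": 0.08, "ty": -0.2, "tz": -0.04, "wx": -0.06, "wy": -0.16, "wz": 0, "grip": -1}
    - {"tx": 0.12, "ty": -0.3, "tz": -0.06, "wx": -0.063, "wy": -0.179, "wz": 0, "grip": -1}
    - {"tx": 0.08, "ty": -0.3, "tz": -0.09, "wx": -0.15, "wy": -0.4, "wz": 0, "grip": -1}
    - {"tx": 0.046, "ty": -0.288, "tz": -0.1, "wx": -0.242, "wy": -0.671, "wz": 0, "grip": -1}
    - {"tx": 0.046, "ty": -0.288, "tz": -0.1, "wx": -0.242, "wy": -0.671, "wz": 0, "grip": -1}

```text
time_s: 36.78
tool_pos: [0.7214, -0.2936, 0.3052]
ee_rot: [0.985, -0.173, -0.004, -0.001]
wrist_force: [-0.0, 0.5, -0.5]
opening: 0.0165
finger_force: 108.1
```

```bash
python3 - <<'E'
from h import *
st()
for c in('top','side'): 
    im=snap(c,c+'15');print(c,find('pot',c),find('pot_handle',c),[(w[0],w[1]) for w in wax(im,c)])
E
```

```text
36.77 [ 0.7214 -0.2936  0.3052] [ 9.849e-01 -1.731e-01 -3.700e-03 -8.000e-04] J [-0.4   0.67  0.97 -0.    1.51  1.52] F [-0.   0.5 -0.5] op 0.0165 108.08823823928833
top [([0.6885, -0.2875, 0.1853], 0.6)] [([0.5812, -0.1653, 0.0953], 0.86)] [([176.0, 233.0], 129)]
side [] [([0.5759, -0.1663, 0.1017], 0.96)] [([297.0, 87.0], 43), ([346.0, 98.0], 46), ([266.0, 98.0], 17), ([245.0, 129.0], 26), ([231.0, 143.0], 14), ([342.0, 242.0], 188), ([263.0, 253.0], 73)]
```

```bash
python3 - <<'E'
from h import *
im=snap('side');print(find('pot','side',3),find('pot','side',3,'recognise'),find('pot_handle','side'))
im=snap('top');print(find('pot','top',3),find('pot','top',3,'recognise'))
pour((.641,-.229),-20)
E
```

```text
[([0.6425, -0.2275, 0.0566], 0.55)] [([0.6402, -0.1989, 0.0972], 0.78), ([0.444, -0.2512, 0.0492], 0.71)] [([0.7026, -0.2884, 0.1721], 0.67)]
[([0.6344, -0.2343, 0.0535], 0.91)] [([0.6386, -0.235, 0.0689], 0.87), ([0.479, 0.2359, 0.0146], 0.16)]
level -15 {'tx': 0.117, 'ty': 0.049, 'tz': -0.001, 'wx': 0.18, 'wy': 0.493, 'wz': -0.0}
level 0 {'tx': 0.043, 'ty': 0.076, 'tz': -0.033, 'wx': 0.001, 'wy': 0.001, 'wz': -0.0}
from level 15 [ 0.707 -0.253  0.286] {'tx': -0.088, 'ty': 0.032, 'tz': -0.017, 'wx': -0.179, 'wy': -0.492, 'wz': 0.0}
from level 28 [ 0.674 -0.241  0.283] {'tx': -0.171, 'ty': 0.062, 'tz': -0.026, 'wx': -0.334, 'wy': -0.918, 'wz': 0.0}
from 28 42 [ 0.638 -0.228  0.28 ] {'tx': -0.091, 'ty': 0.033, 'tz': -0.008, 'wx': -0.167, 'wy': -0.459, 'wz': -0.0}
from 28 28 [ 0.674 -0.241  0.319] {'tx': 0.0, 'ty': 0.0, 'tz': 0.09, 'wx': 0.0, 'wy': 0.0, 'wz': 0.0}
from 28 10 [ 0.72  -0.258  0.346] {'tx': 0.113, 'ty': -0.041, 'tz': 0.159, 'wx': 0.215, 'wy': 0.59, 'wz': 0.0}
```

Pot was knocked to about (0.639,-0.231), still on the platform; pouring there, then I'll recentre it.

Call:
play_rows:
  increments:
    - {"tx": 0.02, "ty": 0.04, "tz": -0.015, "wx": 0, "wy": 0, "wz": 0, "grip": -1}
    - {"tx": 0.04, "ty": 0.072, "tz": -0.033, "wx": 0, "wy": 0, "wz": 0, "grip": -1}
    - {"tx": 0, "ty": 0.087, "tz": -0.045, "wx": -0.08, "wy": -0.22, "wz": 0, "grip": -1}
    - {"tx": -0.048, "ty": 0.104, "tz": -0.05, "wx": -0.179, "wy": -0.492, "wz": 0, "grip": -1}
    - {"tx": -0.09, "ty": 0.119, "tz": -0.055, "wx": -0.26, "wy": -0.7, "wz": 0, "grip": -1}
    - {"tx": -0.131, "ty": 0.134, "tz": -0.059, "wx": -0.334, "wy": -0.918, "wz": 0, "grip": -1}
    - {"tx": -0.131, "ty": 0.134, "tz": -0.059, "wx": -0.334, "wy": -0.918, "wz": 0, "grip": -1}

```text
time_s: 38.3
tool_pos: [0.67, -0.2403, 0.2808]
ee_rot: [0.956, -0.168, 0.235, 0.041]
wrist_force: [0.9, -0.1, -0.1]
opening: 0.0169
finger_force: 108.1
```

Call:
play_rows:
  increments:
    - {"tx": -0.045, "ty": 0.016, "tz": -0.004, "wx": -0.083, "wy": -0.23, "wz": 0, "grip": -1}
    - {"tx": -0.091, "ty": 0.033, "tz": -0.008, "wx": -0.167, "wy": -0.459, "wz": 0, "grip": -1}
    - {"tx": -0.091, "ty": 0.033, "tz": -0.008, "wx": -0.167, "wy": -0.459, "wz": 0, "grip": -1}
    - {"tx": -0.091, "ty": 0.033, "tz": -0.008, "wx": -0.167, "wy": -0.459, "wz": 0, "grip": -1}
    - {"tx": -0.091, "ty": 0.033, "tz": -0.008, "wx": -0.167, "wy": -0.459, "wz": 0, "grip": -1}
    - {"tx": -0.045, "ty": 0.016, "tz": 0.05, "wx": -0.083, "wy": -0.23, "wz": 0, "grip": -1}
    - {"tx": 0, "ty": 0, "tz": 0.1, "wx": 0, "wy": 0, "wz": 0, "grip": -1}
    - {"tx": 0.05, "ty": 0.05, "tz": 0.15, "wx": 0.1, "wy": 0.3, "wz": 0, "grip": -1}
    - {"tx": 0.113, "ty": 0.2, "tz": 0.16, "wx": 0.215, "wy": 0.59, "wz": 0, "grip": -1}
    - {"tx": 0.113, "ty": 0.3, "tz": 0.16, "wx": 0.215, "wy": 0.59, "wz": 0, "grip": -1}

```text
time_s: 39.55
tool_pos: [0.7223, -0.1214, 0.3467]
ee_rot: [0.981, -0.173, 0.087, 0.015]
wrist_force: [0.1, 0.3, -1.8]
opening: 0.0165
finger_force: 108.0
```

```bash
python3 - <<'E'
from h import *
st()
for c in('top','side'): 
    im=snap(c,c+'16');print(c,find('pot',c),find('pot_handle',c),[(w[0],w[1]) for w in wax(im,c)])
hsv=cv2.cvtColor(cv2.imread('pics/top16.png'),cv2.COLOR_BGR2HSV)
k=cv2.inRange(hsv,(8,150,60),(24,255,255)); n,l,s,c=cv2.connectedComponentsWithStats(k[100:250,310:440]);print([((c[i]+[310,100]).round(),s[i][4]) for i in range(1,n) if 10<s[i][4]<400])
E
```

```text
39.55 [ 0.7223 -0.1214  0.3467] [ 0.981  -0.173   0.0871  0.0149] J [-0.17  0.49  1.2  -0.03  1.28  1.75] F [ 0.1  0.3 -1.8] op 0.0165 107.99732208251953
top [] [] [([176.0, 233.0], 128)]
side [([0.6436, -0.2302, 0.057], 0.67)] [([0.5764, -0.1712, 0.1018], 0.77)] [([294.0, 86.0], 58), ([346.0, 98.0], 71), ([389.0, 108.0], 22), ([241.0, 133.0], 21), ([230.0, 144.0], 14), ([353.0, 141.0], 15), ([342.0, 242.0], 186), ([263.0, 253.0], 73)]
[(array([417., 162.]), np.int32(18)), (array([423., 173.]), np.int32(23)), (array([432., 181.]), np.int32(30)), (array([421., 180.]), np.int32(11)), (array([425., 191.]), np.int32(23))]
```

```bash
python3 - <<'E'
from h import *
m=bot.camera_model('top')
print([totray(unproj(u,.012,'top',m)) for u in [(176,228),(177,238),(206,219),(206,232)]])
p,r=tcp_for(tray(.035,.025,.06),TY,np.radians(10)); print(delta(p,r))
b=(p,r.as_quat())
for x,z,t in [(.025,.004,10),(-.03,.004,8),(-.06,.004,6),(-.1,.004,4)]:
    print(x,z,t,delta(*tcp_for(tray(x,.025,z),TY,np.radians(t)),b))
E
```

```text
[[-0.0601, 0.0345], [-0.0851, 0.034], [-0.0461, -0.0419], [-0.0783, -0.0389]]
{'tx': -0.196, 'ty': 0.917, 'tz': -0.352, 'wx': 0.002, 'wy': 0.003, 'wz': 0.902}
0.025 0.004 10 {'tx': -0.025, 'ty': -0.003, 'tz': -0.14, 'wx': 0.0, 'wy': 0.0, 'wz': 0.0}
-0.03 0.004 8 {'tx': -0.149, 'ty': -0.015, 'tz': -0.146, 'wx': -0.007, 'wy': 0.069, 'wz': 0.0}
-0.06 0.004 6 {'tx': -0.211, 'ty': -0.021, 'tz': -0.152, 'wx': -0.014, 'wy': 0.139, 'wz': 0.0}
-0.1 0.004 4 {'tx': -0.299, 'ty': -0.03, 'tz': -0.159, 'wx': -0.021, 'wy': 0.208, 'wz': 0.0}
```

```bash
python3 - <<'E'
from h import *
p,r=tcp_for(tray(-.025,.025,.06),TY,np.radians(8)); print(p,delta(p,r))
b=(p,r.as_quat())
for x,z,t in [(-.025,.004,8),(-.06,.004,6),(-.1,.004,4)]:
    print(x,z,t,delta(*tcp_for(tray(x,.025,z),TY,np.radians(t)),b))
E
```

```text
[0.58538379 0.23798146 0.20395289] {'tx': -0.332, 'ty': 0.904, 'tz': -0.358, 'wx': 0.01, 'wy': 0.073, 'wz': 0.902}
-0.025 0.004 8 {'tx': 0.0, 'ty': 0.0, 'tz': -0.14, 'wx': 0.0, 'wy': 0.0, 'wz': 0.0}
-0.06 0.004 6 {'tx': -0.075, 'ty': -0.008, 'tz': -0.146, 'wx': -0.007, 'wy': 0.069, 'wz': -0.0}
-0.1 0.004 4 {'tx': -0.162, 'ty': -0.016, 'tz': -0.153, 'wx': -0.014, 'wy': 0.139, 'wz': 0.0}
```

Call:
play_rows:
  increments:
    - {"tx": -0.03, "ty": 0.1, "tz": 0, "wx": 0, "wy": 0, "wz": 0.1, "grip": -1}
    - {"tx": -0.1, "ty": 0.22, "tz": 0, "wx": 0, "wy": 0, "wz": 0.25, "grip": -1}
    - {"tx": -0.18, "ty": 0.36, "tz": 0, "wx": 0, "wy": 0, "wz": 0.4, "grip": -1}
    - {"tx": -0.26, "ty": 0.5, "tz": -0.03, "wx": 0, "wy": 0, "wz": 0.55, "grip": -1}
    - {"tx": -0.3, "ty": 0.64, "tz": -0.08, "wx": 0, "wy": 0, "wz": 0.7, "grip": -1}
    - {"tx": -0.32, "ty": 0.78, "tz": -0.14, "wx": 0, "wy": 0, "wz": 0.85, "grip": -1}
    - {"tx": -0.32, "ty": 0.88, "tz": -0.18, "wx": 0, "wy": 0, "wz": 0.9, "grip": -1}
    - {"tx": -0.32, "ty": 0.9, "tz": -0.2, "wx": 0, "wy": 0, "wz": 0.9, "grip": -1}
    - {"tx": -0.32, "ty": 0.9, "tz": -0.2, "wx": 0, "wy": 0, "wz": 0.9, "grip": -1}

```text
time_s: 40.98
tool_pos: [0.5902, 0.2366, 0.2664]
ee_rot: [0.995, 0.05, 0.087, -0.004]
wrist_force: [-0.1, 0.2, -0.4]
opening: 0.0168
finger_force: 108.0
```

```bash
python3 - <<'E'
from h import *
st()
im=snap('top','top17');print(find('pot','top'),find('pot_handle','top'),[(w[0],w[1]) for w in wax(im,'top')])
hsv=cv2.cvtColor(im,cv2.COLOR_BGR2HSV)
k=cv2.inRange(hsv,(5,150,60),(24,255,255)); n,l,s,c=cv2.connectedComponentsWithStats(k[100:250,325:440]);print([((c[i]+[325,100]).round(),s[i][4]) for i in range(1,n) if 8<s[i][4]<800])
for x,z,t in [(-.025,.03,8),(-.025,.004,8),(-.06,.004,6),(-.1,.004,4)]:
    print(x,z,t,delta(*tcp_for(tray(x,.025,z),TY,np.radians(t))))
E
```

```text
40.98 [0.5902 0.2366 0.2664] [ 0.9949  0.0501  0.0871 -0.0039] J [ 0.38  0.38  1.58 -0.06  1.01  1.88] F [-0.1  0.2 -0.4] op 0.0168 107.95870542526245
[([0.6351, -0.2329, 0.0513], 0.9)] [([0.5831, -0.1683, 0.0954], 0.82)] [([354.0, 156.0], 25), ([368.0, 162.0], 87), ([231.0, 298.0], 14)]
[(array([342., 117.]), np.int32(540)), (array([339., 102.]), np.int32(12)), (array([414., 103.]), np.int32(28)), (array([421., 102.]), np.int32(9)), (array([429., 128.]), np.int32(588)), (array([378., 112.]), np.int32(91)), (array([392., 107.]), np.int32(9)), (array([406., 112.]), np.int32(76)), (array([396., 108.]), np.int32(10)), (array([362., 114.]), np.int32(10)), (array([362., 119.]), np.int32(17)), (array([391., 120.]), np.int32(10)), (array([367., 125.]), np.int32(19)), (array([391., 127.]), np.int32(19)), (array([360., 128.]), np.int32(9)), (array([414., 131.]), np.int32(33)), (array([403., 131.]), np.int32(12)), (array([334., 142.]), np.int32(149)), (array([407., 135.]), np.int32(9)), (array([331., 166.]), np.int32(155)), (array([354., 156.]), np.int32(37)), (array([367., 163.]), np.int32(159)), (array([433., 168.]), np.int32(9)), (array([329., 190.]), np.int32(95)), (array([336., 230.]), np.int32(523)), (array([345., 221.]), np.int32(17)), (array([347., 228.]), np.int32(11)), (array([435., 231.]), np.int32(16))]
-0.025 0.03 8 {'tx': -0.013, 'ty': 0.005, 'tz': -0.234, 'wx': -0.007, 'wy': 0.074, 'wz': 0.005}
-0.025 0.004 8 {'tx': -0.013, 'ty': 0.005, 'tz': -0.299, 'wx': -0.007, 'wy': 0.074, 'wz': 0.005}
-0.06 0.004 6 {'tx': -0.088, 'ty': -0.002, 'tz': -0.306, 'wx': -0.014, 'wy': 0.143, 'wz': 0.005}
-0.1 0.004 4 {'tx': -0.175, 'ty': -0.011, 'tz': -0.312, 'wx': -0.021, 'wy': 0.213, 'wz': 0.005}
```

Call:
play_rows:
  increments:
    - {"tx": -0.013, "ty": 0.005, "tz": -0.13, "wx": -0.007, "wy": 0.074, "wz": 0.005, "grip": -1}
    - {"tx": -0.013, "ty": 0.005, "tz": -0.234, "wx": -0.007, "wy": 0.074, "wz": 0.005, "grip": -1}
    - {"tx": -0.013, "ty": 0.005, "tz": -0.29, "wx": -0.007, "wy": 0.074, "wz": 0.005, "grip": -1}
    - {"tx": -0.013, "ty": 0.005, "tz": -0.301, "wx": -0.007, "wy": 0.074, "wz": 0.005, "grip": -1}
    - {"tx": -0.05, "ty": 0.001, "tz": -0.304, "wx": -0.011, "wy": 0.11, "wz": 0.005, "grip": -1}
    - {"tx": -0.088, "ty": -0.002, "tz": -0.308, "wx": -0.014, "wy": 0.143, "wz": 0.005, "grip": -1}
    - {"tx": -0.115, "ty": -0.005, "tz": -0.31, "wx": -0.016, "wy": 0.165, "wz": 0.005, "grip": -1}
    - {"tx": -0.14, "ty": -0.008, "tz": -0.312, "wx": -0.018, "wy": 0.185, "wz": 0.005, "grip": -1}
    - {"tx": -0.16, "ty": -0.01, "tz": -0.314, "wx": -0.02, "wy": 0.2, "wz": 0.005, "grip": -1}
    - {"tx": -0.175, "ty": -0.011, "tz": -0.314, "wx": -0.021, "wy": 0.213, "wz": 0.005, "grip": -1}
    - {"tx": -0.18, "ty": -0.011, "tz": -0.314, "wx": -0.021, "wy": 0.213, "wz": 0.005, "grip": -1}
    - {"tx": -0.18, "ty": -0.011, "tz": -0.314, "wx": -0.021, "wy": 0.213, "wz": 0.005, "grip": -1}

```text
time_s: 42.62
tool_pos: [0.5215, 0.2318, 0.1437]
ee_rot: [0.998, 0.053, 0.04, -0.001]
wrist_force: [8.9, -5.1, 2.5]
opening: 0.0171
finger_force: 108.4
```

```bash
python3 - <<'E'
from h import *
st()
for c in('side','top'):
    im=snap(c); print([(w[0],w[1],totray(w[2])) for w in wax(im,c) if abs(totray(w[2])[0])<.12 and abs(totray(w[2])[1])<.07])
s=bot.read_state(); b=(s['tool_pos'],s['ee_rot'])
for x,z,t in [(-.1,.004,4),(-.097,.022,-8),(-.095,.037,-15),(-.09,.1,-20)]:
    print(x,z,t,delta(*tcp_for(tray(x,.025,z),TY,np.radians(t)),b))
E
```

```text
42.62 [0.5215 0.2318 0.1437] [ 0.9978  0.0532  0.0396 -0.0014] J [ 0.41  0.44  1.84 -0.03  0.79  1.9 ] F [ 8.9 -5.1  2.5] op 0.0171 108.41457724571228
[([263.0, 252.0], 48, [-0.0686, 0.0285])]
[]
-0.1 0.004 4 {'tx': -0.002, 'ty': -0.001, 'tz': -0.002, 'wx': 0.001, 'wy': 0.019, 'wz': -0.01}
-0.097 0.022 -8 {'tx': 0.073, 'ty': 0.007, 'tz': -0.006, 'wx': -0.043, 'wy': 0.435, 'wz': -0.011}
-0.095 0.037 -15 {'tx': 0.112, 'ty': 0.011, 'tz': -0.002, 'wx': -0.068, 'wy': 0.678, 'wz': -0.011}
-0.09 0.1 -20 {'tx': 0.146, 'ty': 0.014, 'tz': 0.128, 'wx': -0.086, 'wy': 0.852, 'wz': -0.011}
```

Call:
play_rows:
  increments:
    - {"tx": 0.035, "ty": -0.002, "tz": 0, "wx": -0.02, "wy": 0.2, "wz": 0, "grip": -1}
    - {"tx": 0.073, "ty": 0.001, "tz": 0, "wx": -0.043, "wy": 0.435, "wz": 0, "grip": -1}
    - {"tx": 0.112, "ty": 0.005, "tz": 0.003, "wx": -0.068, "wy": 0.678, "wz": 0, "grip": -1}
    - {"tx": 0.112, "ty": 0.005, "tz": 0.03, "wx": -0.068, "wy": 0.678, "wz": 0, "grip": -1}
    - {"tx": 0.135, "ty": 0.007, "tz": 0.09, "wx": -0.08, "wy": 0.8, "wz": 0, "grip": -1}
    - {"tx": 0.146, "ty": 0.008, "tz": 0.18, "wx": -0.086, "wy": 0.852, "wz": 0, "grip": -1}
    - {"tx": 0.146, "ty": 0.008, "tz": 0.28, "wx": -0.086, "wy": 0.852, "wz": 0, "grip": -1}
    - {"tx": 0.146, "ty": 0.008, "tz": 0.36, "wx": -0.086, "wy": 0.852, "wz": 0, "grip": -1}
    - {"tx": 0.146, "ty": -0.05, "tz": 0.38, "wx": -0.086, "wy": 0.852, "wz": 0, "grip": -1}

```text
time_s: 43.85
tool_pos: [0.5753, 0.2133, 0.296]
ee_rot: [0.983, 0.052, -0.176, 0.008]
wrist_force: [-0.2, -1.5, -2.6]
opening: 0.017
finger_force: 108.2
```

```bash
python3 - <<'E'
from h import *
st()
for c in('side','top'):
    im=snap(c,c+'18'); print([(w[0],w[1],totray(w[2])) for w in wax(im,c) if abs(totray(w[2])[0])<.12 and abs(totray(w[2])[1])<.07]); print(find('pot',c),find('pot_handle',c),find('wax1_c',c,5))
p,r=tcp_for([*(np.array([.639,-.231])+.02*np.array([.94,-.342])),.16],np.radians(-20),0)
print(delta(p,r))
E
```

```text
43.85 [0.5753 0.2133 0.296 ] [ 0.9829  0.052  -0.1764  0.0079] J [0.31 0.53 1.29 0.07 1.67 1.77] F [-0.2 -1.5 -2.6] op 0.017 108.24442148208618
[]
[([0.64, -0.2327, 0.0536], 0.69)] [([0.578, -0.1698, 0.1014], 0.83)] []
[]
[([0.636, -0.2325, 0.0515], 0.89)] [([0.5822, -0.1676, 0.0939], 0.86)] [([0.6037, -0.2327, 0.0739], 0.48)]
{'tx': 0.411, 'ty': -1.203, 'tz': 0.002, 'wx': -0.092, 'wy': -0.724, 'wz': -0.895}
```

Tray is empty. Carrying the last load.

Call:
play_rows:
  increments:
    - {"tx": 0.03, "ty": -0.05, "tz": 0.03, "wx": 0, "wy": 0, "wz": -0.05, "grip": -1}
    - {"tx": 0.07, "ty": -0.14, "tz": 0.08, "wx": 0, "wy": 0, "wz": -0.15, "grip": -1}
    - {"tx": 0.12, "ty": -0.25, "tz": 0.12, "wx": 0, "wy": 0, "wz": -0.3, "grip": -1}
    - {"tx": 0.17, "ty": -0.37, "tz": 0.13, "wx": 0, "wy": 0, "wz": -0.45, "grip": -1}
    - {"tx": 0.22, "ty": -0.5, "tz": 0.13, "wx": 0, "wy": 0, "wz": -0.6, "grip": -1}
    - {"tx": 0.27, "ty": -0.63, "tz": 0.13, "wx": 0, "wy": 0, "wz": -0.75, "grip": -1}
    - {"tx": 0.32, "ty": -0.76, "tz": 0.13, "wx": 0, "wy": 0, "wz": -0.85, "grip": -1}
    - {"tx": 0.36, "ty": -0.86, "tz": 0.13, "wx": 0, "wy": 0, "wz": -0.9, "grip": -1}
    - {"tx": 0.38, "ty": -0.94, "tz": 0.13, "wx": 0, "wy": 0, "wz": -0.9, "grip": -1}
    - {"tx": 0.38, "ty": -0.94, "tz": 0.13, "wx": 0, "wy": 0, "wz": -0.9, "grip": -1}

```text
time_s: 45.5
tool_pos: [0.7285, -0.1672, 0.3439]
ee_rot: [0.969, -0.172, -0.176, -0.032]
wrist_force: [-0.2, 0.9, -1.8]
opening: 0.0168
finger_force: 108.2
```

```bash
python3 - <<'E'
from h import *
st()
for c in('side','top'):
    im=snap(c,c+'19'); print(find('pot',c),find('pot_handle',c))
pour((.639,-.231),-20)
E
```

```text
45.5 [ 0.7285 -0.1672  0.3439] [ 0.9686 -0.1722 -0.1763 -0.0315] J [-0.25  0.78  0.7   0.04  2.02  1.68] F [-0.2  0.9 -1.8] op 0.0168 108.1760573387146
[([0.6442, -0.2304, 0.0564], 0.57)] [([0.5767, -0.1683, 0.1006], 0.74)]
[] []
level -15 {'tx': 0.105, 'ty': -0.292, 'tz': -0.1, 'wx': -0.07, 'wy': -0.183, 'wz': -0.007}
level 0 {'tx': 0.031, 'ty': -0.265, 'tz': -0.132, 'wx': -0.248, 'wy': -0.675, 'wz': -0.008}
from level 15 [ 0.705 -0.255  0.286] {'tx': -0.088, 'ty': 0.032, 'tz': -0.017, 'wx': -0.179, 'wy': -0.492, 'wz': 0.0}
from level 28 [ 0.672 -0.243  0.283] {'tx': -0.171, 'ty': 0.062, 'tz': -0.026, 'wx': -0.334, 'wy': -0.918, 'wz': 0.0}
from 28 42 [ 0.636 -0.23   0.28 ] {'tx': -0.091, 'ty': 0.033, 'tz': -0.008, 'wx': -0.167, 'wy': -0.459, 'wz': -0.0}
from 28 28 [ 0.672 -0.243  0.319] {'tx': 0.0, 'ty': 0.0, 'tz': 0.09, 'wx': 0.0, 'wy': 0.0, 'wz': 0.0}
from 28 10 [ 0.718 -0.26   0.346] {'tx': 0.113, 'ty': -0.041, 'tz': 0.159, 'wx': 0.215, 'wy': 0.59, 'wz': 0.0}
```

Call:
play_rows:
  increments:
    - {"tx": 0.04, "ty": -0.1, "tz": -0.03, "wx": -0.03, "wy": -0.08, "wz": 0, "grip": -1}
    - {"tx": 0.07, "ty": -0.2, "tz": -0.06, "wx": -0.05, "wy": -0.14, "wz": 0, "grip": -1}
    - {"tx": 0.085, "ty": -0.275, "tz": -0.1, "wx": -0.09, "wy": -0.24, "wz": -0.008, "grip": -1}
    - {"tx": 0.06, "ty": -0.272, "tz": -0.12, "wx": -0.17, "wy": -0.45, "wz": -0.008, "grip": -1}
    - {"tx": 0.031, "ty": -0.265, "tz": -0.132, "wx": -0.248, "wy": -0.675, "wz": -0.008, "grip": -1}
    - {"tx": 0.031, "ty": -0.265, "tz": -0.132, "wx": -0.248, "wy": -0.675, "wz": -0.008, "grip": -1}

```text
time_s: 46.55
tool_pos: [0.738, -0.2671, 0.2925]
ee_rot: [0.985, -0.174, -0.003, -0.001]
wrist_force: [0.7, 0.2, -1.3]
opening: 0.0171
finger_force: 108.2
```

Call:
play_rows:
  increments:
    - {"tx": -0.04, "ty": 0.015, "tz": -0.01, "wx": -0.08, "wy": -0.22, "wz": 0, "grip": -1}
    - {"tx": -0.088, "ty": 0.032, "tz": -0.017, "wx": -0.179, "wy": -0.492, "wz": 0, "grip": -1}
    - {"tx": -0.13, "ty": 0.047, "tz": -0.022, "wx": -0.26, "wy": -0.7, "wz": 0, "grip": -1}
    - {"tx": -0.171, "ty": 0.062, "tz": -0.026, "wx": -0.334, "wy": -0.918, "wz": 0, "grip": -1}
    - {"tx": -0.171, "ty": 0.062, "tz": -0.026, "wx": -0.334, "wy": -0.918, "wz": 0, "grip": -1}

```text
time_s: 47.18
tool_pos: [0.6715, -0.2431, 0.2819]
ee_rot: [0.956, -0.169, 0.236, 0.041]
wrist_force: [0.8, -0.8, -0.7]
opening: 0.0168
finger_force: 108.2
```

Call:
play_rows:
  increments:
    - {"tx": -0.045, "ty": 0.016, "tz": -0.004, "wx": -0.083, "wy": -0.23, "wz": 0, "grip": -1}
    - {"tx": -0.091, "ty": 0.033, "tz": -0.008, "wx": -0.167, "wy": -0.459, "wz": 0, "grip": -1}
    - {"tx": -0.091, "ty": 0.033, "tz": -0.008, "wx": -0.167, "wy": -0.459, "wz": 0, "grip": -1}
    - {"tx": -0.091, "ty": 0.033, "tz": -0.008, "wx": -0.167, "wy": -0.459, "wz": 0, "grip": -1}
    - {"tx": -0.091, "ty": 0.033, "tz": -0.008, "wx": -0.167, "wy": -0.459, "wz": 0, "grip": -1}
    - {"tx": -0.045, "ty": 0.016, "tz": 0.05, "wx": -0.083, "wy": -0.23, "wz": 0, "grip": -1}
    - {"tx": 0, "ty": 0, "tz": 0.1, "wx": 0, "wy": 0, "wz": 0, "grip": -1}
    - {"tx": 0.05, "ty": 0.05, "tz": 0.15, "wx": 0.1, "wy": 0.3, "wz": 0, "grip": -1}
    - {"tx": 0.113, "ty": 0.2, "tz": 0.16, "wx": 0.215, "wy": 0.59, "wz": 0, "grip": -1}
    - {"tx": 0.113, "ty": 0.35, "tz": 0.16, "wx": 0.334, "wy": 0.918, "wz": 0, "grip": -1}
    - {"tx": 0.113, "ty": 0.5, "tz": 0.16, "wx": 0.334, "wy": 0.918, "wz": 0, "grip": -1}
    - {"tx": 0.05, "ty": 0.6, "tz": 0.1, "wx": 0.334, "wy": 0.918, "wz": 0, "grip": -1}

```text
time_s: 48.68
tool_pos: [0.6957, -0.0012, 0.3231]
ee_rot: [0.985, -0.173, 0.003, -0.001]
wrist_force: [0.1, 0.4, -1.8]
opening: 0.0166
finger_force: 108.3
```

```bash
python3 - <<'E'
from h import *
st()
for c in('side','top'):
    im=snap(c,c+'20'); print(find('pot',c),find('pot_handle',c),[(w[0],w[1]) for w in wax(im,c)] if c=='top' else '')
p,r=tcp_for([.4795,.0218,.003],np.radians(.5),0); p2=p.copy(); 
for z in (.1,.02,.003,.002): p2[2]=p[2]+z-.003; print(z,delta(p2,r))
E
```

```text
48.67 [ 0.6957 -0.0012  0.3231] [ 0.9848 -0.1735  0.0032 -0.001 ] J [-0.02  0.5   1.22  0.    1.41  1.9 ] F [ 0.1  0.4 -1.8] op 0.0166 108.27965140342712
[([0.6446, -0.2297, 0.0546], 0.83)] [([0.5802, -0.168, 0.1021], 0.8)] 
[([0.6333, -0.2317, 0.0519], 0.91)] [([0.5822, -0.1703, 0.0984], 0.97)] [([366.0, 160.0], 164), ([354.0, 156.0], 19), ([374.0, 164.0], 56)]
0.1 {'tx': -0.316, 'ty': 0.069, 'tz': -0.225, 'wx': -0.001, 'wy': 0.006, 'wz': 0.72}
0.02 {'tx': -0.316, 'ty': 0.069, 'tz': -0.425, 'wx': -0.001, 'wy': 0.006, 'wz': 0.72}
0.003 {'tx': -0.316, 'ty': 0.069, 'tz': -0.468, 'wx': -0.001, 'wy': 0.006, 'wz': 0.72}
0.002 {'tx': -0.316, 'ty': 0.069, 'tz': -0.47, 'wx': -0.001, 'wy': 0.006, 'wz': 0.72}
```

Call:
play_rows:
  increments:
    - {"tx": -0.1, "ty": 0.03, "tz": -0.05, "wx": 0, "wy": 0, "wz": 0.2, "grip": -1}
    - {"tx": -0.22, "ty": 0.06, "tz": -0.12, "wx": 0, "wy": 0.006, "wz": 0.45, "grip": -1}
    - {"tx": -0.316, "ty": 0.069, "tz": -0.225, "wx": -0.001, "wy": 0.006, "wz": 0.72, "grip": -1}
    - {"tx": -0.316, "ty": 0.069, "tz": -0.33, "wx": -0.001, "wy": 0.006, "wz": 0.72, "grip": -1}
    - {"tx": -0.316, "ty": 0.069, "tz": -0.425, "wx": -0.001, "wy": 0.006, "wz": 0.72, "grip": -1}
    - {"tx": -0.316, "ty": 0.069, "tz": -0.455, "wx": -0.001, "wy": 0.006, "wz": 0.72, "grip": -1}
    - {"tx": -0.316, "ty": 0.069, "tz": -0.47, "wx": -0.001, "wy": 0.006, "wz": 0.72, "grip": -1}
    - {"tx": -0.316, "ty": 0.069, "tz": -0.47, "wx": -0.001, "wy": 0.006, "wz": 0.72, "grip": -1}

```text
time_s: 49.98
tool_pos: [0.5678, 0.0227, 0.1365]
ee_rot: [1.0, 0.004, 0.0, 0.001]
wrist_force: [-1.1, -1.2, 4.6]
opening: 0.0169
finger_force: 108.9
```

```bash
python3 - <<'E'
from h import *
st()
snap('side'); print(find('scoop','side'),find('scoop_grip','side'))
E
```

```text
49.98 [0.5678 0.0227 0.1365] [1.0e+00 4.5e-03 2.0e-04 6.0e-04] J [ 0.02  0.46  1.81 -0.    0.87  1.58] F [-1.1 -1.2  4.6] op 0.0169 108.91106128692627
[([0.5395, 0.0216, 0.0029], 0.9)] [([0.5665, 0.0243, 0.081], 0.9)]
```

Call:
play_rows:
  increments:
    - {"tx": 0, "ty": 0, "tz": 0, "wx": 0, "wy": 0, "wz": 0, "grip": 0}
    - {"tx": 0, "ty": 0, "tz": 0, "wx": 0, "wy": 0, "wz": 0, "grip": 0}
    - {"tx": 0, "ty": 0, "tz": 0, "wx": 0, "wy": 0, "wz": 0, "grip": 0}
    - {"tx": 0, "ty": 0, "tz": 0.12, "wx": 0, "wy": 0, "wz": 0, "grip": 0}
    - {"tx": 0, "ty": 0, "tz": 0.27, "wx": 0, "wy": 0, "wz": 0, "grip": 0}
    - {"tx": -0.04, "ty": -0.1, "tz": 0.4, "wx": 0, "wy": 0, "wz": -0.3, "grip": 0}
    - {"tx": -0.08, "ty": -0.22, "tz": 0.48, "wx": 0, "wy": 0, "wz": -0.6, "grip": 0}
    - {"tx": -0.1, "ty": -0.36, "tz": 0.48, "wx": 0, "wy": 0, "wz": -0.9, "grip": 0}
    - {"tx": -0.1, "ty": -0.36, "tz": 0.48, "wx": 0, "wy": 0, "wz": -1, "grip": 0}

```text
time_s: 51.25
tool_pos: [0.5252, -0.1239, 0.3267]
ee_rot: [0.969, -0.246, -0.001, 0.0]
wrist_force: [-0.5, 1.5, -0.7]
opening: 0.0424
finger_force: 0.0
```

Call:
play_rows:
  increments:
    - {"tx": 0, "ty": 0, "tz": -0.05, "wx": 0, "wy": 0, "wz": -0.3, "grip": 0}
    - {"tx": 0, "ty": 0, "tz": -0.05, "wx": 0, "wy": 0, "wz": -0.62, "grip": 0}
    - {"tx": 0, "ty": 0, "tz": -0.05, "wx": 0, "wy": 0, "wz": -0.62, "grip": 0}

```text
time_s: 51.62
tool_pos: [0.5259, -0.1205, 0.3057]
ee_rot: [0.921, -0.389, -0.002, -0.0]
wrist_force: [-0.1, 0.1, 0.6]
opening: 0.0426
finger_force: 0.0
```

```bash
python3 - <<'E'
from h import *
st()
im=snap('wrist','w21')
print([(l,find(l,'wrist')) for l in('pot','pot_handle','scale','dial_top','platform','scoop')]); print([(w[0],w[1]) for w in wax(im,'wrist')])
snap('top');print(find('pot','top'),find('pot_handle','top'),find('scoop','top'),find('scoop_grip','top'))
E
```

```text
51.62 [ 0.5259 -0.1205  0.3057] [ 9.213e-01 -3.889e-01 -1.900e-03 -3.000e-04] J [-0.25  0.26  1.64  0.    1.24  2.12] F [-0.1  0.1  0.6] op 0.0426 0.0
[('pot', [([0.6394, -0.2299, 0.058], 0.71)]), ('pot_handle', [([0.5794, -0.1661, 0.1041], 0.88)]), ('scale', [([0.5508, -0.2762, -0.0005], 0.58)]), ('dial_top', [([0.4733, -0.3289, 0.0782], 0.69)]), ('platform', [([0.5998, -0.2673, 0.0499], 0.76)]), ('scoop', [([0.5459, 0.0205, 0.0006], 0.86)])]
[([258.0, 27.0], 1409), ([274.0, 12.0], 411), ([222.0, 36.0], 354)]
[([0.5679, 0.0218, 0.0772], 0.48)] [] [([0.5435, 0.0266, 0.0027], 0.93)] [([0.5688, 0.0196, 0.0814], 0.58)]
```

View pics/w21.png

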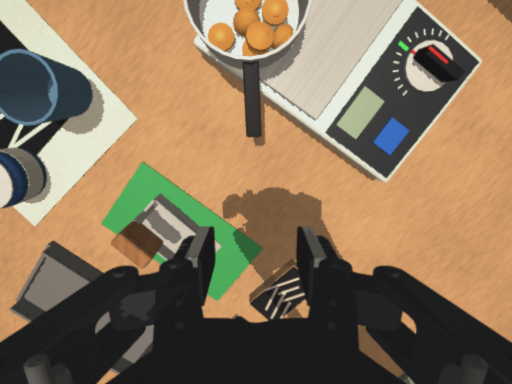

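The wrist picture shows the wax in the pot at (210–285,0–55) — six visible, the rest cut off at the top edge — pot handle end at (254,136), scoop lying on the mat at (170,225), knob at zero. Grasping the handle to recentre the pot.

```bash
python3 - <<'E'
from h import *
e=unproj((254,137),.107,'wrist');b=unproj((251,64),.107,'wrist');d=b-e;print(e,b,np.degrees(np.arctan2(d[1],d[0])));d=d/np.linalg.norm(d)
g=e+.028*d;print('grip',g,'pot',e+.116*d); g[2]=.1545
print(delta(g,R.from_euler('z',np.arctan2(d[1],d[0]))*R.from_euler('x',np.pi)))
E
```

```text
[ 0.55724967 -0.14957709  0.107     ] [ 0.60243048 -0.1925547   0.107     ] -43.56839208205259
grip [ 0.57753713 -0.16887525  0.107     ] pot [ 0.64129772 -0.22952661  0.107     ]
{'tx': 0.129, 'ty': -0.121, 'tz': -0.379, 'wx': -0.003, 'wy': -0.005, 'wz': 0.08}
```

Call:
play_rows:
  increments:
    - {"tx": 0.06, "ty": -0.06, "tz": -0.1, "wx": 0, "wy": 0, "wz": 0.05, "grip": 0}
    - {"tx": 0.129, "ty": -0.12, "tz": -0.2, "wx": 0, "wy": 0, "wz": 0.05, "grip": 0}
    - {"tx": 0.129, "ty": -0.12, "tz": -0.32, "wx": 0, "wy": 0, "wz": 0.05, "grip": 0}
    - {"tx": 0.129, "ty": -0.12, "tz": -0.379, "wx": 0, "wy": 0, "wz": 0.05, "grip": 0}
    - {"tx": 0.129, "ty": -0.12, "tz": -0.379, "wx": 0, "wy": 0, "wz": 0.05, "grip": 0}
    - {"tx": 0.129, "ty": -0.12, "tz": -0.379, "wx": 0, "wy": 0, "wz": 0.05, "grip": -1}
    - {"tx": 0.129, "ty": -0.12, "tz": -0.379, "wx": 0, "wy": 0, "wz": 0.05, "grip": -1}
    - {"tx": 0.129, "ty": -0.12, "tz": -0.379, "wx": 0, "wy": 0, "wz": 0.05, "grip": -1}
    - {"tx": 0.129, "ty": -0.12, "tz": -0.379, "wx": 0, "wy": 0, "wz": 0.05, "grip": -1}
  force: 90

```text
time_s: 53.35
tool_pos: [0.5783, -0.1686, 0.1561]
ee_rot: [0.926, -0.378, 0.0, -0.001]
wrist_force: [-0.5, 1.1, 6.6]
opening: 0.0127
finger_force: 88.4
```

Call:
play_rows:
  increments:
    - {"tx": 0, "ty": 0, "tz": 0.04, "wx": 0, "wy": 0, "wz": 0, "grip": -1}
    - {"tx": 0, "ty": 0, "tz": 0.06, "wx": 0, "wy": 0, "wz": 0, "grip": -1}
    - {"tx": -0.05, "ty": -0.05, "tz": 0.06, "wx": 0, "wy": 0, "wz": 0, "grip": -1}
    - {"tx": -0.093, "ty": -0.094, "tz": 0.06, "wx": 0, "wy": 0, "wz": 0, "grip": -1}
    - {"tx": -0.093, "ty": -0.094, "tz": 0.06, "wx": 0, "wy": 0, "wz": 0, "grip": -1}

```text
time_s: 53.98
tool_pos: [0.5391, -0.2069, 0.1784]
ee_rot: [0.925, -0.379, -0.002, -0.0]
wrist_force: [0.8, -0.1, -2.8]
opening: 0.0123
finger_force: 88.1
```

```bash
python3 - <<'E'
from h import *
st()
for c in('side','top'):
    snap(c);print(find('pot',c),find('pot_handle',c))
s=bot.read_state();x=R.from_quat(s['ee_rot']).apply([1,0,0]);print(np.array(s['tool_pos'])+.088*x)
E
```

```text
53.98 [ 0.5391 -0.2069  0.1784] [ 9.254e-01 -3.791e-01 -2.200e-03 -2.000e-04] J [-0.39  0.43  1.73  0.    0.98  1.96] F [ 0.8 -0.1 -2.8] op 0.0123 88.11230778694153
[([0.6019, -0.2658, 0.0778], 0.81)] [([0.5384, -0.2054, 0.1233], 0.81)]
[] [([0.5473, -0.2024, 0.1182], 0.47)]
[ 0.60369965 -0.26715847  0.17805136]
```

Call:
play_rows:
  increments:
    - {"tx": 0, "ty": -0.002, "tz": -0.03, "wx": 0, "wy": 0, "wz": 0, "grip": -1}
    - {"tx": 0, "ty": -0.002, "tz": -0.055, "wx": 0, "wy": 0, "wz": 0, "grip": -1}
    - {"tx": 0, "ty": -0.002, "tz": -0.06, "wx": 0, "wy": 0, "wz": 0, "grip": -1}
    - {"tx": 0, "ty": -0.002, "tz": -0.06, "wx": 0, "wy": 0, "wz": 0, "grip": -0.2}
    - {"tx": 0, "ty": -0.002, "tz": -0.06, "wx": 0, "wy": 0, "wz": 0, "grip": -0.2}
    - {"tx": 0, "ty": -0.002, "tz": -0.06, "wx": 0, "wy": 0, "wz": 0, "grip": -0.2}
    - {"tx": 0, "ty": -0.002, "tz": 0.08, "wx": 0, "wy": 0, "wz": 0, "grip": -0.2}
    - {"tx": -0.1, "ty": 0, "tz": 0.2, "wx": 0, "wy": 0, "wz": 0.1, "grip": -0.2}
    - {"tx": -0.2, "ty": 0, "tz": 0.3, "wx": 0, "wy": 0, "wz": 0.3, "grip": -1}
    - {"tx": -0.25, "ty": -0.08, "tz": 0.35, "wx": 0, "wy": 0, "wz": 0.6, "grip": -1}
    - {"tx": -0.25, "ty": -0.12, "tz": 0.35, "wx": 0, "wy": 0, "wz": 0.9, "grip": -1}
    - {"tx": -0.25, "ty": -0.12, "tz": 0.35, "wx": 0, "wy": 0, "wz": 1, "grip": -1}

```text
time_s: 55.78
tool_pos: [0.44, -0.2553, 0.3186]
ee_rot: [0.991, -0.137, -0.001, 0.0]
wrist_force: [-0.3, -0.1, -0.7]
opening: -0.0001
finger_force: 0.0
```

```bash
python3 - <<'E'
from h import *
st()
for c in('side','top','wrist'):
    im=snap(c,c+'22');print(c,find('pot',c),find('pot_handle',c),find('key_top',c),find('dial_top',c),find('platform',c))
    print([(w[0],w[1]) for w in wax(im,c)] if c!='side' else '')
im=cv2.imread('pics/wrist22.png').astype(int); m=bot.camera_model('wrist')
g=(im[...,0]>150)&(im[...,2]<90)&(im[...,1]<140);ys,xs=np.nonzero(g);print('blue',len(xs),xs.mean(),ys.mean(),unproj((xs.mean(),ys.mean()),.0495,'wrist',m))
red=(im[...,2]>110)&(im[...,1]<70)&(im[...,0]<70);ys,xs=np.nonzero(red);W=np.array([unproj(p,.079,'wrist',m)[:2] for p in zip(xs,ys)]);w=W.mean(0);d=np.linalg.svd(W-w)[2][0];print('red',len(W),w,np.degrees(np.arctan2(d[1],d[0])))
E
```

```text
55.77 [ 0.44   -0.2553  0.3186] [ 9.905e-01 -1.372e-01 -1.100e-03  5.000e-04] J [-0.55  0.21  1.68 -0.    1.25  1.3 ] F [-0.3 -0.1 -0.7] op -0.0001 0.0
side [] [([0.5376, -0.2063, 0.0991], 0.94)] [([0.4454, -0.2559, 0.0511], 0.49)] [([0.4727, -0.3337, 0.0768], 0.59)] [([0.6033, -0.2665, 0.0548], 0.86)]

top [([0.5424, -0.2046, 0.096], 0.56)] [([0.5427, -0.2014, 0.0941], 0.77)] [([0.6225, -0.2808, 0.0686], 0.7)] [([0.4485, -0.2553, 0.0487], 0.63)] []
[([386.0, 173.0], 207), ([372.0, 172.0], 26)]
wrist [([0.6009, -0.2664, 0.0587], 0.64)] [([0.5399, -0.2041, 0.1011], 0.57)] [([0.447, -0.2561, 0.0483], 0.95)] [([0.4755, -0.3307, 0.0794], 0.9)] []
[([226.0, 27.0], 1396), ([194.0, 23.0], 403), ([237.0, 49.0], 167)]
blue 610 254.44426229508196 164.58360655737704 [ 0.44612295 -0.25353557  0.0495    ]
red 97 [ 0.4846929  -0.32787848] -167.26606207522042
```

Call:
play_rows:
  increments:
    - {"tx": 0.016, "ty": 0.002, "tz": -0.15, "wx": 0, "wy": 0, "wz": 0, "grip": -1}
    - {"tx": 0.016, "ty": 0.002, "tz": -0.3, "wx": 0, "wy": 0, "wz": 0, "grip": -1}
    - {"tx": 0.016, "ty": 0.002, "tz": -0.42, "wx": 0, "wy": 0, "wz": 0, "grip": -1}
    - {"tx": 0.016, "ty": 0.002, "tz": -0.47, "wx": 0, "wy": 0, "wz": 0, "grip": -1}
    - {"tx": 0.016, "ty": 0.002, "tz": -0.479, "wx": 0, "wy": 0, "wz": 0, "grip": -1}
    - {"tx": 0.016, "ty": 0.002, "tz": -0.479, "wx": 0, "wy": 0, "wz": 0, "grip": -1}

```text
time_s: 57.42
tool_pos: [0.4472, -0.2536, 0.1274]
ee_rot: [0.991, -0.137, -0.001, 0.0]
wrist_force: [-0.0, -0.2, -0.2]
opening: -0.0003
finger_force: 0.0
```

Call:
play_rows:
  increments:
    - {"tx": 0, "ty": 0, "tz": -0.006, "wx": 0, "wy": 0, "wz": 0, "grip": -1}
    - {"tx": 0, "ty": 0, "tz": -0.01, "wx": 0, "wy": 0, "wz": 0, "grip": -1}
    - {"tx": 0, "ty": 0, "tz": -0.013, "wx": 0, "wy": 0, "wz": 0, "grip": -1}
    - {"tx": 0, "ty": 0, "tz": -0.013, "wx": 0, "wy": 0, "wz": 0, "grip": -1}

```text
time_s: 57.92
tool_pos: [0.4468, -0.2534, 0.1218]
ee_rot: [0.991, -0.137, -0.001, 0.0]
wrist_force: [0.7, -0.9, 3.2]
opening: -0.0002
finger_force: 0.7
```

```bash
python3 - <<'E'
from h import *
st()
E
```

```text
57.92 [ 0.4468 -0.2534  0.1218] [ 9.905e-01 -1.374e-01 -1.300e-03  3.000e-04] J [-0.54  0.42  1.95 -0.    0.78  1.31] F [ 0.7 -0.9  3.2] op -0.0002 0.7226332739082864
```

Contact at 3.2 N; pressing firmer.

Call:
play_rows:
  increments:
    - {"tx": 0, "ty": 0, "tz": -0.004, "wx": 0, "wy": 0, "wz": 0, "grip": -1}
    - {"tx": 0, "ty": 0, "tz": -0.007, "wx": 0, "wy": 0, "wz": 0, "grip": -1}
    - {"tx": 0, "ty": 0, "tz": -0.007, "wx": 0, "wy": 0, "wz": 0, "grip": -1}
    - {"tx": 0, "ty": 0, "tz": -0.007, "wx": 0, "wy": 0, "wz": 0, "grip": -1}

```text
time_s: 58.42
tool_pos: [0.4469, -0.2534, 0.1209]
ee_rot: [0.991, -0.137, -0.001, 0.0]
wrist_force: [-3.2, 2.2, 17.0]
opening: -0.0
finger_force: 8.7
```

Pressed with 17 N. Up, and over to the pot handle.

Call:
play_rows:
  increments:
    - {"tx": 0, "ty": 0, "tz": 0.1, "wx": 0, "wy": 0, "wz": 0, "grip": -1}
    - {"tx": 0, "ty": 0, "tz": 0.25, "wx": 0, "wy": 0, "wz": 0, "grip": -1}
    - {"tx": 0, "ty": 0.05, "tz": 0.4, "wx": 0, "wy": 0, "wz": -0.2, "grip": -0.2}
    - {"tx": 0.05, "ty": 0.15, "tz": 0.5, "wx": 0, "wy": 0, "wz": -0.5, "grip": 0}
    - {"tx": 0.1, "ty": 0.22, "tz": 0.5, "wx": 0, "wy": 0, "wz": -0.8, "grip": 0}
    - {"tx": 0.13, "ty": 0.22, "tz": 0.5, "wx": 0, "wy": 0, "wz": -0.98, "grip": 0}
    - {"tx": 0.13, "ty": 0.22, "tz": 0.5, "wx": 0, "wy": 0, "wz": -0.98, "grip": 0}

```text
time_s: 59.3
tool_pos: [0.4991, -0.165, 0.3184]
ee_rot: [0.928, -0.373, -0.002, -0.0]
wrist_force: [0.4, 0.2, -0.1]
opening: 0.0429
finger_force: 0.0
```

```bash
python3 - <<'E'
from h import *
st()
im=snap('wrist','w23');print([(l,find(l,'wrist')) for l in('pot','pot_handle','scale','dial_top')],[(w[0],w[1]) for w in wax(im,'wrist')])
hsv=cv2.cvtColor(im,cv2.COLOR_BGR2HSV);k=cv2.inRange(hsv,(10,170,90),(24,255,255))
D=cv2.distanceTransform(k,cv2.DIST_L2,5);pk=(D==cv2.dilate(D,np.ones((13,13))))&(D>5);ys,xs=np.nonzero(pk);print([(x,y,round(float(D[y,x]),1)) for x,y in zip(xs,ys)])
im=snap('side');print(find('pot','side'),find('pot_handle','side'))
im=snap('top');print([(w[0],w[1]) for w in wax(im,'top')],find('trivet_top','top'),find('pot_handle','top'))
E
```

```text
59.3 [ 0.4991 -0.165   0.3184] [ 9.280e-01 -3.725e-01 -1.800e-03 -2.000e-04] J [-0.34  0.23  1.65  0.    1.26  1.99] F [ 0.4  0.2 -0.1] op 0.0429 0.0
[('pot', [([0.6, -0.2675, 0.0579], 0.66)]), ('pot_handle', [([0.5432, -0.2044, 0.1018], 0.65)]), ('scale', [([0.5558, -0.2765, -0.0003], 0.71)]), ('dial_top', [([0.4784, -0.3279, 0.0776], 0.74)])] [([264.0, 34.0], 1623), ([235.0, 52.0], 353), ([287.0, 55.0], 300)]
[(np.int64(255), np.int64(13), 6.0), (np.int64(267), np.int64(41), 10.0), (np.int64(289), np.int64(53), 7.8), (np.int64(287), np.int64(54), 7.8), (np.int64(288), np.int64(54), 7.8), (np.int64(286), np.int64(55), 7.8)]
[([0.6048, -0.2695, 0.0558], 0.83)] [([0.5383, -0.2026, 0.1024], 0.56)]
[] [([0.5075, 0.3912, 0.0089], 0.71)] [([0.5442, -0.2019, 0.0974], 0.69)]
```

Call:
play_rows:
  increments:
    - {"tx": 0.05, "ty": -0.05, "tz": -0.12, "wx": 0, "wy": 0, "wz": 0, "grip": 0}
    - {"tx": 0.103, "ty": -0.099, "tz": -0.24, "wx": 0, "wy": 0, "wz": 0, "grip": 0}
    - {"tx": 0.103, "ty": -0.099, "tz": -0.36, "wx": 0, "wy": 0, "wz": 0, "grip": 0}
    - {"tx": 0.103, "ty": -0.099, "tz": -0.408, "wx": 0, "wy": 0, "wz": 0, "grip": 0}
    - {"tx": 0.103, "ty": -0.099, "tz": -0.408, "wx": 0, "wy": 0, "wz": 0, "grip": 0}
    - {"tx": 0.103, "ty": -0.099, "tz": -0.408, "wx": 0, "wy": 0, "wz": 0, "grip": -1}
    - {"tx": 0.103, "ty": -0.099, "tz": -0.408, "wx": 0, "wy": 0, "wz": 0, "grip": -1}
    - {"tx": 0.103, "ty": -0.099, "tz": -0.408, "wx": 0, "wy": 0, "wz": 0, "grip": -1}
    - {"tx": 0.103, "ty": -0.099, "tz": -0.408, "wx": 0, "wy": 0, "wz": 0, "grip": -1}
  force: 100

```text
time_s: 60.98
tool_pos: [0.5405, -0.2053, 0.1572]
ee_rot: [0.928, -0.373, -0.0, -0.0]
wrist_force: [-1.6, -0.1, 6.4]
opening: 0.0125
finger_force: 97.9
```

Call:
play_rows:
  increments:
    - {"tx": 0, "ty": 0, "tz": 0.06, "wx": 0, "wy": 0, "wz": 0, "grip": -1}
    - {"tx": 0, "ty": 0, "tz": 0.16, "wx": 0, "wy": 0, "wz": 0, "grip": -1}
    - {"tx": 0, "ty": 0, "tz": 0.27, "wx": 0, "wy": 0, "wz": 0, "grip": -1}
    - {"tx": 0, "ty": 0.07, "tz": 0.36, "wx": 0, "wy": 0, "wz": 0.1, "grip": -1}
    - {"tx": -0.02, "ty": 0.18, "tz": 0.4, "wx": 0, "wy": 0, "wz": 0.2, "grip": -1}
    - {"tx": -0.04, "ty": 0.3, "tz": 0.4, "wx": 0, "wy": 0, "wz": 0.35, "grip": -1}
    - {"tx": -0.06, "ty": 0.43, "tz": 0.4, "wx": 0, "wy": 0, "wz": 0.5, "grip": -1}
    - {"tx": -0.08, "ty": 0.55, "tz": 0.4, "wx": 0, "wy": 0, "wz": 0.65, "grip": -1}
    - {"tx": -0.1, "ty": 0.65, "tz": 0.4, "wx": 0, "wy": 0, "wz": 0.8, "grip": -1}
    - {"tx": -0.1, "ty": 0.72, "tz": 0.4, "wx": 0, "wy": 0, "wz": 0.9, "grip": -1}
    - {"tx": -0.1, "ty": 0.75, "tz": 0.4, "wx": 0, "wy": 0, "wz": 0.9, "grip": -1}

```text
time_s: 62.35
tool_pos: [0.4992, 0.0964, 0.3151]
ee_rot: [0.988, -0.156, -0.002, 0.0]
wrist_force: [0.1, -0.5, -3.2]
opening: 0.0122
finger_force: 98.0
```

```bash
python3 - <<'E'
from h import *
st()
snap('side');print(find('pot','side'),find('pot_handle','side'),find('trivet_top','side'),find('scoop','side'))
im=snap('top','t24');print(find('trivet_top','top'))
h=np.radians(-3);x=np.array([np.cos(h),np.sin(h)]);T=np.array([.5075,.3915])
for z in (.25,.1065): print(delta([*(T-.088*x),z],R.from_euler('z',h)*R.from_euler('x',np.pi)))
E
```

```text
62.35 [0.4992 0.0964 0.3151] [ 9.877e-01 -1.565e-01 -2.400e-03  2.000e-04] J [0.17 0.21 1.69 0.   1.25 2.05] F [ 0.1 -0.5 -3.2] op 0.0122 97.99500346183777
[([0.5833, 0.0683, 0.213], 0.71)] [([0.4996, 0.099, 0.2579], 0.73)] [([0.5121, 0.3913, 0.0033], 0.74)] [([0.543, 0.021, 0.0004], 0.91)]
[([0.5086, 0.3932, 0.0078], 0.93)]
{'tx': -0.201, 'ty': 0.755, 'tz': -0.164, 'wx': 0.001, 'wy': -0.007, 'wz': 0.53}
{'tx': -0.201, 'ty': 0.755, 'tz': -0.522, 'wx': 0.001, 'wy': -0.007, 'wz': 0.53}
```

Call:
play_rows:
  increments:
    - {"tx": -0.03, "ty": 0.08, "tz": 0, "wx": 0, "wy": 0, "wz": 0.05, "grip": -1}
    - {"tx": -0.06, "ty": 0.19, "tz": 0, "wx": 0, "wy": 0, "wz": 0.12, "grip": -1}
    - {"tx": -0.1, "ty": 0.31, "tz": 0, "wx": 0, "wy": 0, "wz": 0.22, "grip": -1}
    - {"tx": -0.13, "ty": 0.43, "tz": 0, "wx": 0, "wy": 0, "wz": 0.32, "grip": -1}
    - {"tx": -0.16, "ty": 0.55, "tz": 0, "wx": 0, "wy": 0, "wz": 0.42, "grip": -1}
    - {"tx": -0.18, "ty": 0.66, "tz": -0.03, "wx": 0, "wy": 0, "wz": 0.5, "grip": -1}
    - {"tx": -0.198, "ty": 0.735, "tz": -0.08, "wx": 0, "wy": 0, "wz": 0.53, "grip": -1}
    - {"tx": -0.198, "ty": 0.756, "tz": -0.18, "wx": 0, "wy": 0, "wz": 0.53, "grip": -1}
    - {"tx": -0.198, "ty": 0.756, "tz": -0.3, "wx": 0, "wy": 0, "wz": 0.53, "grip": -1}
    - {"tx": -0.198, "ty": 0.756, "tz": -0.4, "wx": 0, "wy": 0, "wz": 0.53, "grip": -1}
    - {"tx": -0.198, "ty": 0.756, "tz": -0.46, "wx": 0, "wy": 0, "wz": 0.53, "grip": -1}
    - {"tx": -0.198, "ty": 0.756, "tz": -0.46, "wx": 0, "wy": 0, "wz": 0.53, "grip": -1}

```text
time_s: 64.2
tool_pos: [0.4204, 0.3962, 0.1297]
ee_rot: [1.0, -0.026, -0.003, 0.002]
wrist_force: [-0.3, -0.4, -2.6]
opening: 0.0122
finger_force: 98.1
```

```bash
python3 - <<'E'
from h import *
st()
for c in('side','top'): snap(c);print(find('pot',c),find('pot_handle',c),find('trivet_top',c))
h=np.radians(-3);x=np.array([np.cos(h),np.sin(h)]);T=np.array([.5085,.392])
print(delta([*(T-.088*x),.1072],R.from_euler('z',h)*R.from_euler('x',np.pi)))
E
```

```text
64.2 [0.4204 0.3962 0.1297] [ 0.9997 -0.0259 -0.0033  0.002 ] J [0.74 0.49 1.78 0.   0.88 2.36] F [-0.3 -0.4 -2.6] op 0.0122 98.12475085258484
[([0.5079, 0.3899, 0.0265], 0.96)] [([0.4193, 0.3973, 0.0736], 0.91)] [([0.5091, 0.3909, 0.0019], 0.79)]
[([0.503, 0.3917, 0.0252], 0.96)] [([0.4269, 0.3984, 0.0735], 0.64)] [([0.5066, 0.3921, 0.0059], 0.63)]
{'tx': -0.001, 'ty': -0.003, 'tz': -0.063, 'wx': -0.001, 'wy': -0.004, 'wz': -0.003}
```

Call:
play_rows:
  increments:
    - {"tx": 0, "ty": -0.001, "tz": -0.03, "wx": 0, "wy": 0, "wz": 0, "grip": -1}
    - {"tx": 0, "ty": -0.001, "tz": -0.052, "wx": 0, "wy": 0, "wz": 0, "grip": -1}
    - {"tx": 0, "ty": -0.001, "tz": -0.058, "wx": 0, "wy": 0, "wz": 0, "grip": -1}
    - {"tx": 0, "ty": -0.001, "tz": -0.058, "wx": 0, "wy": 0, "wz": 0, "grip": -0.2}
    - {"tx": 0, "ty": -0.001, "tz": -0.058, "wx": 0, "wy": 0, "wz": 0, "grip": -0.2}
    - {"tx": 0, "ty": -0.001, "tz": -0.058, "wx": 0, "wy": 0, "wz": 0, "grip": -0.2}
    - {"tx": 0, "ty": -0.001, "tz": 0.08, "wx": 0, "wy": 0, "wz": 0, "grip": -0.2}
    - {"tx": 0, "ty": -0.001, "tz": 0.22, "wx": 0, "wy": 0, "wz": 0, "grip": -0.2}
    - {"tx": 0, "ty": 0, "tz": 0.36, "wx": 0, "wy": 0, "wz": 0, "grip": 0}
    - {"tx": 0.05, "ty": 0, "tz": 0.45, "wx": 0, "wy": 0, "wz": 0, "grip": 0}
    - {"tx": 0.05, "ty": 0, "tz": 0.45, "wx": 0, "wy": 0, "wz": 0, "grip": 0}

```text
time_s: 65.97
tool_pos: [0.4424, 0.3981, 0.3153]
ee_rot: [1.0, -0.026, 0.002, -0.002]
wrist_force: [-0.1, 0.0, -0.2]
opening: 0.0433
finger_force: 0.0
```

```bash
python3 - <<'E'
from h import *
st()
for c in('wrist','side','top'):
    im=snap(c,c+'25');print(c,[(l,find(l,c)) for l in('pot','pot_handle','trivet_top','scoop','dial_top')])
    if c!='side':
        print([(w[0],w[1]) for w in wax(im,c)])
im=cv2.imread('pics/wrist25.png')
u=proj([.508,.392,.02],'wrist').astype(int);print(u)
hsv=cv2.cvtColor(im,cv2.COLOR_BGR2HSV);k=cv2.inRange(hsv,(8,170,60),(24,255,255))
c=im[max(u[1]-60,0):u[1]+60,u[0]-60:u[0]+60];g=cv2.GaussianBlur(cv2.cvtColor(c,cv2.COLOR_BGR2GRAY),(3,3),0)
C=cv2.HoughCircles(g,cv2.HOUGH_GRADIENT,1,12,param1=60,param2=9,minRadius=8,maxRadius=14);print(C)
E
```

```text
65.97 [0.4424 0.3981 0.3153] [ 0.9997 -0.0257  0.0017 -0.0025] J [0.71 0.34 1.5  0.   1.29 2.33] F [-0.1  0.  -0.2] op 0.0433 0.0
wrist [('pot', [([0.5065, 0.3902, 0.0081], 0.93)]), ('pot_handle', [([0.4199, 0.3989, 0.0507], 0.75)]), ('trivet_top', []), ('scoop', [([0.5043, 0.3898, 0.0078], 0.49)]), ('dial_top', [])]
[([260.0, 86.0], 214), ([246.0, 103.0], 213), ([272.0, 112.0], 395), ([240.0, 126.0], 192), ([279.0, 135.0], 195), ([256.0, 141.0], 180)]
side [('pot', [([0.5079, 0.3914, 0.0055], 0.78)]), ('pot_handle', [([0.4187, 0.3988, 0.05], 0.69)]), ('trivet_top', [([0.5283, 0.0189, 0.0014], 0.2)]), ('scoop', [([0.5419, 0.0211, 0.0006], 0.78)]), ('dial_top', [([0.4711, -0.3314, 0.081], 0.72)])]
top [('pot', [([0.5024, 0.392, 0.0027], 0.97)]), ('pot_handle', [([0.4256, 0.3975, 0.0479], 0.76)]), ('trivet_top', []), ('scoop', [([0.5452, 0.0282, -0.0007], 0.89)]), ('dial_top', [([0.4747, -0.3258, 0.0796], 0.62)])]
[([112.0, 212.0], 148), ([124.0, 215.0], 39), ([104.0, 223.0], 50), ([111.0, 231.0], 47)]
[257 110]
[[[ 51.5  52.5  12.2]
  [ 84.5  57.5  12.2]
  [ 43.5  75.5  11. ]
  [ 82.5  84.5  11.1]
  [ 58.5  90.5  11.1]
  [ 65.5  66.5  11.1]
  [ 62.5  35.5  11.1]
  [ 79.5  27.5  13.4]
  [ 29.5  79.5  12.2]
  [ 72.5  47.5  12.2]
  [ 43.5  95.5  10. ]
  [ 37.5  34.5  11.1]
  [ 71.5 102.5  10. ]]]
```

Seven pieces in the pot (five ≈200 px blobs plus one double), pot on the trivet, scoop flat on the mat. Handing in.

```bash
python3 -c "
from cell import bot
print(bot.close_job())"
```

```text
the job is handed in; nothing more can be done
None
```

The job is handed in at about 66 s: knob within about 1° of zero, all seven wax pieces scooped into the pot, scoop flat on its mat, blue key pressed at 17 N, and pot within a few mm of the trivet's middle; I nudged the pot about 2 cm during the first pour and it was then knocked further, so I re-centred it on the scale before pressing the key.

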